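# Fit the cup stand on the shelf pins and stand the two sippy cups on it

## Task

Take the white cup stand by its grey handle and lower it over the two pins on the pine shelf until it lies flush. Then take the two pink sippy cups out of the slanted drying rack and stand them upright on the stand, one on each side of the handle, each with its whole base on the plate; do not drop or tip anything over. Leave the blue beaker in the rack, and the glass jar and the oil bottle where they are.

Things in the scene. Friction and masses are not known exactly. Their poses are not given: they have to be found in the camera images.
- stand: White plastic plate 90 (x) x 190 (y) x 12 mm, two through holes of 13 mm diameter at y = +80 and -80 mm on its long centre line; in the middle a grey upright handle fin, 50 (x) x 12 (y) mm, its top 63 mm above the origin. Origin: centre of the underside, z up. Fits either way round. Starts flat on the worktop. 0.22 kg.
- shelf: Narrow low pine shelf, fixed: 130 (x) x 300 (y) mm, flat top 40 mm above the worktop. Origin: centre of its underside; y along the length. The jar stands near its +y end, the two pins are on its long centre line at y = +30 and -130 mm.
- seat (a point): Point on the shelf's top surface midway between the two pins (shelf y = -50 mm); axes as the shelf's. The fitted stand's origin lies here with its y axis along the shelf's y axis, either way round. The flat top of the fitted stand is 12 mm above it.
- pin_l (a point): Top centre of one steel pin, 9 mm diameter, standing 10 mm above the shelf top with a chamfered tip (80 mm from the seat point towards shelf +y).
- pin_r (a point): Top centre of the other, equal pin (80 mm from the seat point towards shelf -y).
- rack: White slanted drying rack, fixed, 150 (x) x 300 (y) mm; front is -x. Three bays at y = -100, 0, +100 mm. A cup in a bay leans 35 deg, its top towards rack -x, base centre at x = 30, z = 42 mm; under it a cradle 44 mm wide, 60 mm long; side walls 61 mm apart, 34 mm along the cup. Draw cups out along their axis by 60 mm. Origin: centre of underside.
- cup_a: Pink sippy cup: straight round body 56 mm diameter (foot 52 mm), 100 mm tall with its white lid of equal diameter, and a grey spout on top (26 x 14 mm, 12 mm high; 112 mm in all). Origin: centre of its base; z along its axis to the spout. Starts leaning in one of the rack's three bays. About 0.11 kg.
- cup_b: The other pink sippy cup, equal to cup_a, in another bay of the rack.
- beaker: Blue beaker without a spout, 56 mm diameter, 100 mm tall, leaning in the remaining bay of the rack; to be left there. Origin: centre of its base, z along its axis.
- jar: Small clip-top glass jar, 57 mm diameter, 70 mm tall, standing on the shelf beside the place of the stand; to be left there. Origin: centre of its base.
- oil: Yellow cooking oil bottle with a red cap, 68 mm diameter, 240 mm tall, standing on the worktop; to be left there. Origin: centre of its base.
Things that resemble listed ones, but are neither listed nor needed, are in the scene too. What is shaped like the cup_b but black or green is not meant.

How it is judged (in metres and radians):
On the way, in this order (a step that is already met when the one before it is completed fails the run):
1. the stand lies flush on the shelf, both pins in its holes, while both cups are still in the rack (horizontal distance between stand and seat below 0.006 m and angle between the y axis of stand and the y axis of seat, either way round below 0.06 rad and z of stand in the frame of seat between -0.003 and 0.003 m and angle between stand's own z axis and vertical below 0.04 rad and distance between each of cup_a, cup_b and rack below 0.125 m), for 0.2 s.
2. both cups stand upright on the stand, one on each side of the handle (angle between each of cup_a, cup_b's own z axis and vertical below 0.06 rad and z of cup_a in the frame of stand between 0.009 and 0.015 m and x of cup_a in the frame of stand between -0.02 and 0.02 m and z of cup_b in the frame of stand between 0.009 and 0.015 m and x of cup_b in the frame of stand between -0.02 and 0.02 m and ((y of cup_a in the frame of stand between 0.03 and 0.07 m and y of cup_b in the frame of stand between -0.07 and -0.03 m) or (y of cup_b in the frame of stand between 0.03 and 0.07 m and y of cup_a in the frame of stand between -0.07 and -0.03 m))), for 0.2 s.
At the end, for the whole second after the job is handed in: Stand flush over both pins (6 mm, 3 mm in height, 0.06 rad); both pink cups at rest upright on it (tilt < 0.06 rad), one each side of the handle, within 20 mm of the plate's long centre line, 30 to 70 mm from its middle; jar and bottle upright, they and the beaker not moved over 20 mm (all of step 2 and horizontal distance between stand and seat below 0.006 m and angle between the y axis of stand and the y axis of seat, either way round below 0.06 rad and z of stand in the frame of seat between -0.003 and 0.003 m and angle between stand's own z axis and vertical below 0.04 rad and linear speed of each of cup_a, cup_b, stand below 0.02 m/s and angle between each of jar, oil's own z axis and vertical below 0.15 rad and distance of each of beaker, jar, oil from where it was at the start of the episode below 0.02 m); the robot touches nothing.
It fails at once if the blue beaker, the glass jar or the oil bottle is moved by more than 20 mm (distance of any of beaker, jar, oil from where it was at the start of the episode above 0.02 m).
It fails at once if a cup tips over (leans more than 63 degrees) (angle between any of cup_a, cup_b's own z axis and vertical above 1.1 rad).
It fails at once if a cup or the stand is dropped (moves faster than 0.6 m/s while not held) ((linear speed of cup_a above 0.6 m/s and contact force between cup_a and the fingers below 0.05 N) or (linear speed of cup_b above 0.6 m/s and contact force between cup_b and the fingers below 0.05 N) or (linear speed of stand above 0.6 m/s and contact force between stand and the fingers below 0.05 N)).
It also fails if it takes over 72 s, if anything falls off the work surface, if the arm or the gripper's body presses on something with over 40 N, if the wrist force passes 120 N, or if a joint passes its speed limit or range.

## Robot

A 6-joint arm with a two-finger parallel gripper is mounted at the origin on the work surface. World frame = base frame: x ahead of the robot, y to its left, z up, the work surface at z = 0. Lengths are in mm, angles in rad, forces in N, time in s.
With the tool pointing down it reaches from about 325 to 775 mm from the base axis. Payload 5.5 kg.
Tool frame: the origin (TCP) lies between the finger pads; the fingertips stand tip_reach ahead of it and the grasp point (between the pads) lies 5 mm behind it (tip_reach is the distance from the TCP to the fingertips, in mm); z points along the fingers, y is the line along which they close (so a half turn about z gives the same grasp; the last joint's range is limited). The gripper opens to 88 mm and grips with 3 to 60 N. Pads are 20 mm wide; open, the fingers measure 115 mm over their backs; the gripper's body (75 mm by 178 mm) begins 61 mm behind the grasp point.
Start: joints at [-1.269, 0.091, 1.231, -0, 1.82, -0.057], TCP at [210.691, -561.806, 236.631] pointing down, gripper open.
Joint ranges: [-2.87, 2.87], [-0.86, 2.18], [0.17, 2.46], [-1.51, 4.65], [0.06, 2.69], [-2.65, 2.65]. Speed limits (rad/s): [2.57, 2.57, 3.01, 3.14, 3.14, 3.14].

## Interface

Orientations are given as a unit quaternion [x, y, z, w].
In Python, from rig import get_obs, camera, finish_job, tip_reach gives the robot as it stands.
- The arm moves only by the tool step_arm, never from a script. Its argument "commands" is a list of rows, each an object of numbers: "dx", "dy", "dz": the shift along the tool's x, y, z in m; "wx", "wy", "wz": the turn, a rotation vector about the tool's x, y, z in degrees; "gripper": the opening, from 0 (shut) to 1 (fully open). A call has 1 to 10 rows; each row is the pose to reach, as a shift and turn from the pose commanded when the call began, along the tool's axes at that moment; what a row does not reach only later rows make up. A row lasts 1/12 s, in which the tool goes at most 41.7 mm and 7.16 degrees, less where a joint would pass 70% of its speed; a pose out of reach is approached as far as the arm can. A call with a gripper value outside its range is refused whole. The fingers move at their own pace and stop on an object; "squeeze" is the grip in N (left out, the last holds). Time passes only in rows, so rows that repeat a pose let the fingers close. It gives the time, the measured TCP pose, the force, the opening and the grip force at its end, in the units of the state.
- get_obs(): the state, without advancing time (a new reading comes with each control period).
- camera(name): name is "scene" or "side" or "wrist"; returns a dict with "pixels" (480x640x3 uint8, red, green, blue), "fx", "fy", "cx", "cy" (pixels), "R" (3x3) and "t" (3): a world point X has camera coordinates R X + t. Camera axes: x right, y down, z forward; pixel columns grow to the right and rows downward; lengths in mm; the calibration is good to about 2 mm. A picture is of the moment at which its call begins. There is no depth.
- finish_job(): hands the job in; it is judged then, once.
The state is a dict: "time_s": time; "joints": joint angles; "joint_vel": joint speeds; "joint_efforts": joint torques, N m; "tcp_pos": TCP position; "orientation": TCP orientation; "contact_force": force on the tool from outside, world axes, zero at the start; "ft_torque": the same for the moment, N m; "opening": opening from 0.0 (shut) to 1.0 (fully open); "finger_force": force on a finger pad.
Only numpy, scipy, OpenCV 4.12 (cv2) and the standard library are available. Lean on these libraries where they do the work, as an engineer would, in place of code of your own. Each camera call takes 0.05 s, during which the arm holds its last target. There are 200 camera calls.

## Working session

There is one attempt and no reset: what is moved stays moved. The work goes in short steps, Python scripts to look and compute and a tool call to move; the robot and the scene stay as the last step left them, time stands still between calls to the robot, and variables do not carry over. Pictures are saved under pics/ and viewed, at most 11 in all, crops included, and the job is handed in when it is done.

Besides the shell and the picture viewer there is one more tool, called after ">>>" by a JSON object that holds its "op" and its "data". step_arm: Moves the arm, as the interface text tells. Its arguments: {"type":"object","properties":{"commands":{"type":"array"},"squeeze":{"type":"number"}},"required":["commands"]}

```bash
mkdir -p pics; ls; python3 - <<'E'
from rig import *
import cv2,numpy as np
print(get_obs(),tip_reach)
for n in("scene","side"):
    c=camera(n); cv2.imwrite(f"pics/{n}0.png",c["pixels"][:,:,::-1]); print(n,c["fx"],c["cx"],c["cy"],np.round(c["R"],3).tolist(),c["t"])
E
```

```text
pics
{'time_s': 0.0, 'joints': array([-1.26874919e+00,  9.18737472e-02,  1.23185229e+00, -1.54998909e-05,
        1.81979632e+00, -5.67013308e-02]), 'joint_vel': array([-3.52757727e-04, -8.71091455e-04, -2.99673308e-05, -9.62782845e-04,
       -9.17459196e-05,  4.33373610e-05]), 'joint_efforts': array([ 1.86757927e-03, -4.46458983e+01, -4.06444860e+01,  7.01665808e-02,
        2.94812978e-02, -1.28114580e-04]), 'tcp_pos': array([ 210.5768372 , -561.55575635,  235.51690773]), 'orientation': array([ 9.83955413e-01,  1.78411925e-01, -1.25520858e-04, -9.56681851e-04]), 'contact_force': array([ 0.20271424, -0.05487043,  0.20171252]), 'ft_torque': array([ 0.01234551,  0.0383222 , -0.04586095]), 'finger_force': 0.0, 'opening': 1.001044733815594} 14.0
scene 447.33620531722886 313.8946401244426 241.9747575128669 [[-0.262, 0.965, 0.007], [0.711, 0.198, -0.675], [-0.653, -0.172, -0.738]] [  73.20312766 -351.03856079 1551.77076984]
side 473.9852988794506 323.4130237322177 241.30824760068631 [[-0.953, -0.301, 0.016], [-0.237, 0.714, -0.659], [0.187, -0.632, -0.752]] [ 535.36858354  101.29576944 1307.24947784]
```

View pics/scene0.png

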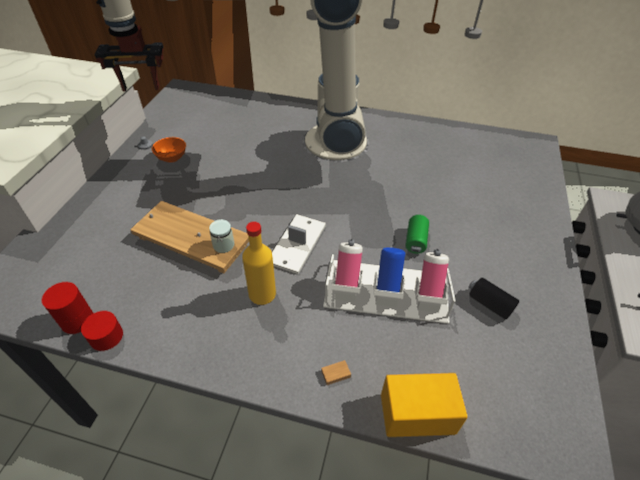

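View pics/side0.png

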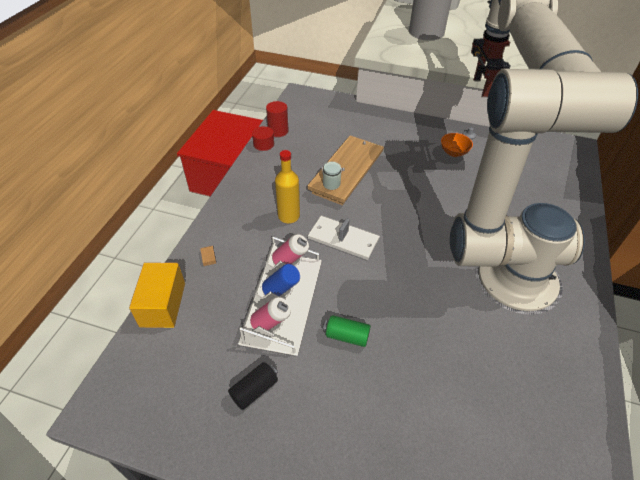

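The scene picture shows the shelf at about (190,237) with the jar at (221,237), the stand at (299,243), the oil bottle at (260,270) and the rack at (391,285). Things that could be taken for the pink cups:
- pink (349,266): a target
- pink (434,275): a target
- blue beaker (391,270): not wanted
- green cup lying (418,232): not wanted
- black cup lying (494,298): not wanted

I choose the two pink, spouted cups in the rack, and will check that choice in close crops.

```bash
python3 - <<'E'
import cv2
a=cv2.imread("pics/scene0.png");b=cv2.imread("pics/side0.png")
def crop(i,x,y,w,h,s,n):cv2.imwrite(n,cv2.resize(i[y:y+h,x:x+w],None,fx=s,fy=s,interpolation=cv2.INTER_CUBIC))
crop(a,125,195,210,85,3.8,"pics/c1.png")
crop(a,310,225,160,105,5,"pics/c2.png")
crop(b,235,130,160,230,2.6,"pics/c3.png")
E
```

```text
(no output)
```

View pics/c1.png

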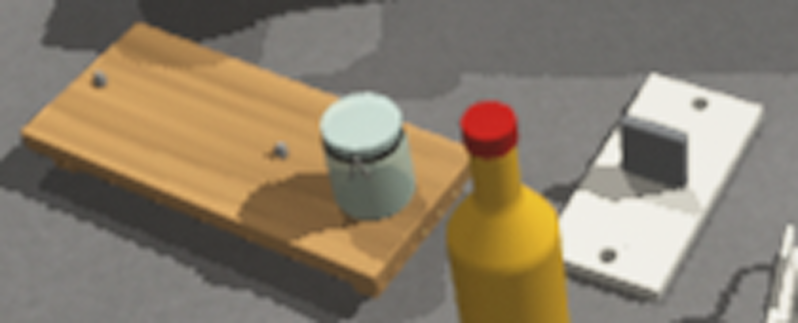

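View pics/c2.png

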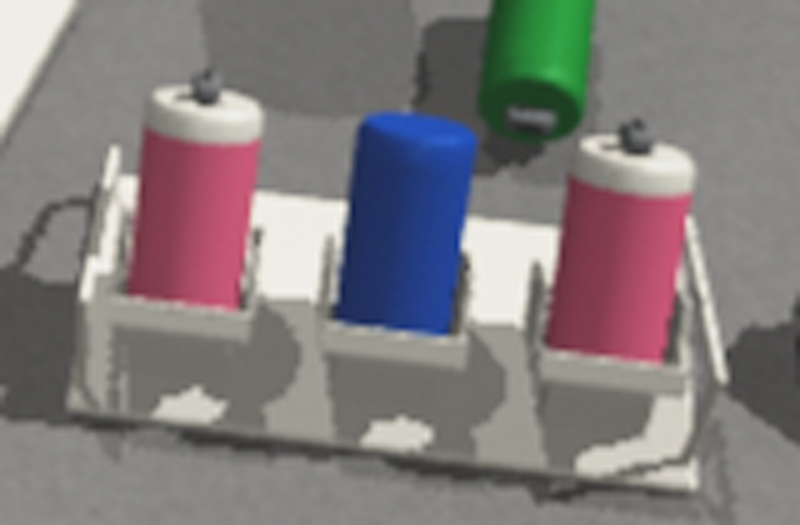

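View pics/c3.png

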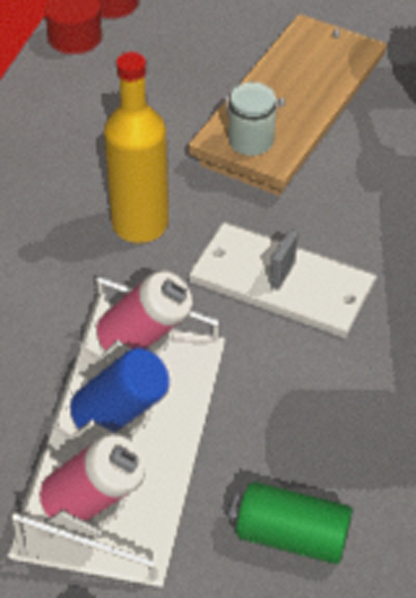

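The crops show:
- **Cups:** the two pink, spouted ones are in the outer bays and the blue beaker is in the middle one. The green cup lies in front of the rack.
- **Shelf pins (c1):** about (98,77) and (281,149).
- **Stand holes (c1):** (700,103) and (608,255).

Next I'll fit the poses.

```bash
cat > h.py <<'E'
import numpy as np,cv2
from rig import *
from scipy.optimize import least_squares
from scipy.spatial.transform import Rotation as Ro
def cam(n):
    c=camera(n);return c
def proj(c,X):
    p=np.atleast_2d(X)@np.array(c["R"]).T+c["t"];return np.c_[c["fx"]*p[:,0]/p[:,2]+c["cx"],c["fy"]*p[:,1]/p[:,2]+c["cy"]]
def W(p,L):  # planar pose (x,y,yaw), local points
    L=np.atleast_2d(np.array(L,float));c,s=np.cos(p[2]),np.sin(p[2])
    return np.c_[p[0]+c*L[:,0]-s*L[:,1],p[1]+s*L[:,0]+c*L[:,1],L[:,2]]
def fit(obs,p0):  # obs: list of (cam,local,pixel)
    f=lambda p:np.ravel([proj(c,W(p,l))[0]-q for c,l,q in obs])
    r=least_squares(f,p0,loss="soft_l1");return r.x,r.fun.reshape(-1,2)
def cup(y,h,r=0,a=0): # rack-local point on cup axis height h (radial r at angle a)
    t=np.radians(35);ax=np.array([-np.sin(t),0,np.cos(t)]);e=np.array([np.cos(t),0,np.sin(t)])
    return np.array([30,y,42])+h*ax+r*(np.cos(a)*e+np.sin(a)*np.array([0,1,0]))
E
python3 - <<'E'
from h import *
S,D=cam("scene"),cam("side")
c1=lambda u,v:(125+(u+.5)/3.8-.5,195+(v+.5)/3.8-.5)
c2=lambda u,v:(310+(u+.5)/5-.5,225+(v+.5)/5-.5)
c3=lambda u,v:(235+(u+.5)/2.6-.5,130+(v+.5)/2.6-.5)
sh=[(S,(0,-130,50),c1(98,76)),(S,(0,30,50),c1(281,147)),(S,(-65,-150,40),c1(140,22)),(S,(65,-150,40),c1(22,131)),(S,(65,150,40),c1(378,278)),(S,(-65,150,40),c1(470,152)),
(D,(0,-130,50),c3(336,31)),(D,(0,30,50),c3(281,100)),(D,(65,-150,40),c3(300,15)),(D,(-65,-150,40),c3(386,45)),(D,(-65,150,40),c3(283,178)),(D,(65,150,40),c3(190,150))]
st=[(S,(0,-80,12),c1(700,103)),(S,(0,80,12),c1(608,255)),(S,(-45,-95,12),c1(652,72)),(S,(45,-95,12),c1(763,107)),(S,(45,95,12),c1(655,290)),
(D,(0,-80,12),c3(350,298)),(D,(0,80,12),c3(219,253)),(D,(-45,95,12),c3(192,270)),(D,(45,95,12),c3(225,223)),(D,(45,-95,12),c3(377,275)),(D,(-45,-95,12),c3(347,326))]
# stand orientation is ambiguous: local labels are only for consistency
rk=[(S,(75,-150,0),c2(70,412)),(S,(75,150,0),c2(697,489)),(D,(-75,-150,4),c3(225,338)),(D,(-75,150,0),c3(163,584)),
(S,cup(-100,110),c2(207,78)),(S,cup(100,110),c2(636,128)),(D,cup(-100,112),c3(175,289)),(D,cup(100,112),c3(124,457))]
for n,o,p0 in(("shelf",sh,(600,-400,0)),("stand",st,(500,-150,0)),("rack",rk,(600,100,0))):
    best=min((fit(o,(p0[0],p0[1],a)) for a in np.arange(-3,3.2,.5)),key=lambda r:np.abs(r[1]).sum())
    print(n,best[0].round(3));print(best[1].round(1).tolist())
def tri(ps,qs,z):
    r=least_squares(lambda X:np.r_[proj(S,[*X,z])[0]-ps,proj(D,[*X,z])[0]-qs],(600,-100));return r.x.round(1),r.fun.round(1)
print("jar",tri(c1(362,122),c3(253,98),110)); print("oil",tri(c1(489,112),c3(131,62),240))
E
```

```text
shelf [ 566.589 -265.669  -44.173]
[[0.4, -0.8], [0.2, -0.7], [-0.2, -0.3], [-0.5, 0.2], [-0.5, 0.1], [2.7, -0.7], [-0.1, -0.1], [-0.2, -0.1], [-0.9, -0.3], [0.1, -0.4], [0.1, 1.6], [-1.2, -1.8]]
stand [496.6    10.568  -1.688]
[[-0.8, -0.5], [0.0, -0.4], [28.6, 8.5], [-29.9, -9.1], [-30.4, -10.5], [-0.1, 0.1], [-0.2, 0.1], [-0.9, 2.2], [-0.8, 0.2], [-0.2, 0.0], [0.4, 2.0]]
rack [ 589.074  270.891 -100.411]
[[-0.9, 0.7], [-0.4, 1.1], [-0.1, 0.5], [0.3, 2.1], [-0.1, 0.5], [0.2, -0.0], [0.4, -0.1], [1.2, 0.1]]
jar (array([ 587.8, -159.7]), array([ 0.1, -0.4, -0.4, -0.2]))
oil (array([678.7, -24.7]), array([ 0.1,  0.9,  0.9, -0.1]))
```

```bash
cat >> h.py <<'E'
def down(phi):return np.array([[np.cos(phi),np.sin(phi),0],[np.sin(phi),-np.cos(phi),0],[0,0,-1.]])
def go(x,y,z,R): # print shift (m) and turn (deg) in tool axes, and rows needed
    o=get_obs();R0=Ro.from_quat(o["orientation"]).as_matrix()
    d=R0.T@(np.array([x,y,z])-o["tcp_pos"])/1000;w=Ro.from_matrix(R0.T@R).as_rotvec(degrees=True)
    print("t",round(o["time_s"],2),"d",d.round(4),"w",w.round(2),"rows",np.linalg.norm(d)/.0417,np.linalg.norm(w)/7.16)
E
python3 - <<'E'
from h import *
S,D=cam("scene"),cam("side")
c1=lambda u,v:(125+(u+.5)/3.8-.5,195+(v+.5)/3.8-.5)
c3=lambda u,v:(235+(u+.5)/2.6-.5,130+(v+.5)/2.6-.5)
st=[(S,(0,-80,12),c1(700,103)),(S,(0,80,12),c1(608,255)),(S,(45,-95,12),c1(652,72)),(S,(-45,-95,12),c1(763,107)),(S,(-45,95,12),c1(655,290)),
(D,(0,-80,12),c3(350,298)),(D,(0,80,12),c3(219,253)),(D,(-45,95,12),c3(192,270)),(D,(45,95,12),c3(225,223)),(D,(45,-95,12),c3(377,275)),(D,(-45,-95,12),c3(347,326))]
p,r=fit(st,(497,10,-1.69));print(p,r.round(1).tolist())
go(p[0],p[1],260,down(p[2]+np.pi))
E
```

```text
[496.61676004   9.9442376   -1.70866048] [[-0.5, -0.3], [-0.8, -0.6], [-0.1, 0.0], [-0.4, -0.4], [0.2, -0.3], [-0.2, 0.3], [0.1, -0.4], [-0.9, 1.5], [-0.2, -0.2], [-0.1, 0.4], [-0.1, 2.2]]
t 0.3 d [ 0.4685 -0.4349 -0.0234] w [-3.000e-02 -2.000e-02 -6.154e+01] rows 15.338907839405971 8.59563449668814
```

>>> {"op": "step_arm", "data": {"commands": [{"dx": 0.27,"dy": -0.25,"dz": -0.023,"wz": -61.5,"gripper": 1},{"dx": 0.27,"dy": -0.25,"dz": -0.023,"wz": -61.5,"gripper": 1},{"dx": 0.27,"dy": -0.25,"dz": -0.023,"wz": -61.5,"gripper": 1},{"dx": 0.27,"dy": -0.25,"dz": -0.023,"wz": -61.5,"gripper": 1},{"dx": 0.27,"dy": -0.25,"dz": -0.023,"wz": -61.5,"gripper": 1},{"dx": 0.27,"dy": -0.25,"dz": -0.023,"wz": -61.5,"gripper": 1},{"dx": 0.27,"dy": -0.25,"dz": -0.023,"wz": -61.5,"gripper": 1},{"dx": 0.27,"dy": -0.25,"dz": -0.023,"wz": -61.5,"gripper": 1},{"dx": 0.27,"dy": -0.25,"dz": -0.023,"wz": -61.5,"gripper": 1},{"dx": 0.27,"dy": -0.25,"dz": -0.023,"wz": -61.5,"gripper": 1}]}}

```text
invalid input at $.commands[0]: expected keys dx, dy, dz, wx, wy, wz, gripper
```

```bash
python3 -c "
from h import *
go(496.6,9.9,260,down(np.pi-1.709))"
```

```text
t 0.3 d [ 0.4684 -0.4348 -0.0234] w [-3.000e-02 -2.000e-02 -6.153e+01] rows 15.33778003943251 8.592917621113967
```

>>> {"op": "step_arm", "data": {"commands": [{"dx": 0.27,"dy": -0.25,"dz": -0.023,"wx": 0,"wy": 0,"wz": -61.5,"gripper": 1},{"dx": 0.27,"dy": -0.25,"dz": -0.023,"wx": 0,"wy": 0,"wz": -61.5,"gripper": 1},{"dx": 0.27,"dy": -0.25,"dz": -0.023,"wx": 0,"wy": 0,"wz": -61.5,"gripper": 1},{"dx": 0.27,"dy": -0.25,"dz": -0.023,"wx": 0,"wy": 0,"wz": -61.5,"gripper": 1},{"dx": 0.27,"dy": -0.25,"dz": -0.023,"wx": 0,"wy": 0,"wz": -61.5,"gripper": 1},{"dx": 0.27,"dy": -0.25,"dz": -0.023,"wx": 0,"wy": 0,"wz": -61.5,"gripper": 1},{"dx": 0.27,"dy": -0.25,"dz": -0.023,"wx": 0,"wy": 0,"wz": -61.5,"gripper": 1},{"dx": 0.27,"dy": -0.25,"dz": -0.023,"wx": 0,"wy": 0,"wz": -61.5,"gripper": 1},{"dx": 0.27,"dy": -0.25,"dz": -0.023,"wx": 0,"wy": 0,"wz": -61.5,"gripper": 1},{"dx": 0.27,"dy": -0.25,"dz": -0.023,"wx": 0,"wy": 0,"wz": -61.5,"gripper": 1}]}}

```text
time_s: 1.13
tcp_pos: [377.9, -228.2, 260.8]
orientation: [0.751, 0.66, 0.001, 0.001]
contact_force: [0.3, 0.3, 0.1]
opening: 1.002
finger_force: 0.0
```

```bash
python3 -c "
from h import *
go(496.6,9.9,260,down(np.pi-1.709))"
```

```text
t 1.13 d [0.2513 0.0873 0.0013] w [ 0.16 -0.07  0.58] rows 6.37938579718487 0.08441166920812233
```

>>> {"op": "step_arm", "data": {"commands": [{"dx": 0.251,"dy": 0.087,"dz": 0.001,"wx": 0,"wy": 0,"wz": 0.5,"gripper": 1},{"dx": 0.251,"dy": 0.087,"dz": 0.001,"wx": 0,"wy": 0,"wz": 0.5,"gripper": 1},{"dx": 0.251,"dy": 0.087,"dz": 0.001,"wx": 0,"wy": 0,"wz": 0.5,"gripper": 1},{"dx": 0.251,"dy": 0.087,"dz": 0.001,"wx": 0,"wy": 0,"wz": 0.5,"gripper": 1},{"dx": 0.251,"dy": 0.087,"dz": 0.001,"wx": 0,"wy": 0,"wz": 0.5,"gripper": 1},{"dx": 0.251,"dy": 0.087,"dz": 0.001,"wx": 0,"wy": 0,"wz": 0.5,"gripper": 1},{"dx": 0.251,"dy": 0.087,"dz": 0.001,"wx": 0,"wy": 0,"wz": 0.5,"gripper": 1},{"dx": 0.251,"dy": 0.087,"dz": 0.001,"wx": 0,"wy": 0,"wz": 0.5,"gripper": 1}]}}

```text
time_s: 1.8
tcp_pos: [497.5, 6.2, 257.8]
orientation: [0.756, 0.655, -0.0, -0.001]
contact_force: [-0.1, 0.0, -0.2]
opening: 1.004
finger_force: 0.0
```

```bash
python3 -c "
from h import *
go(496.6,9.9,260,down(np.pi-1.709))
c=cam('wrist');cv2.imwrite('pics/w1.png',c['pixels'][:,:,::-1])
print(c['fx'],proj(c,W((496.6,9.9,-1.709),[(0,-80,12),(0,80,12),(-25,0,63),(25,0,63)])))"
```

```text
t 1.8 d [ 0.0035 -0.0014 -0.0022] w [-0.07 -0.04 -0.31] rows 0.10484508401310266 0.045384023064361956
376.8978143059818 [[243.25161845 199.58268253]
 [394.06115261 198.70817462]
 [318.17014557 183.3342889 ]
 [318.56595437 235.75731347]]
```

View pics/w1.png

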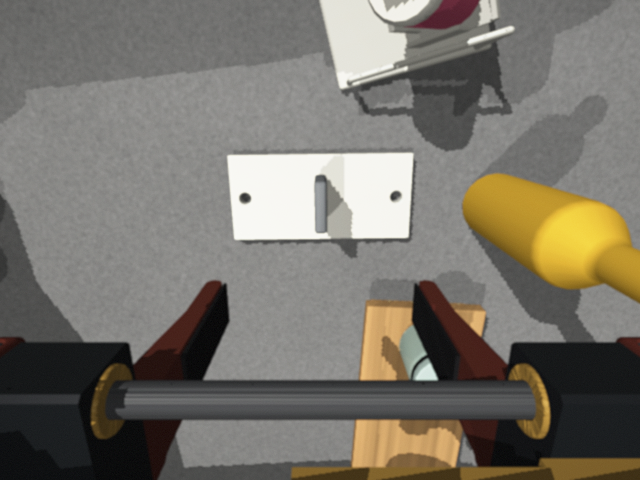

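The wrist picture shows the holes at (245,198) and (396,197) and the handle at (320,203). That is about 2 px off the prediction, so I correct the stand to roughly (498.5, 11.2).

```bash
python3 -c "
from h import *
go(498.5,11.2,40,down(np.pi-1.709))"
```

```text
t 1.85 d [0.007  0.0009 0.218 ] w [-0.07  0.03 -0.4 ] rows 5.231060015258812 0.05676374610874174
```

>>> {"op": "step_arm", "data": {"commands": [{"dx": 0.007,"dy": 0.001,"dz": 0.04,"wx": 0,"wy": 0,"wz": -0.3,"gripper": 1},{"dx": 0.007,"dy": 0.001,"dz": 0.08,"wx": 0,"wy": 0,"wz": -0.3,"gripper": 1},{"dx": 0.007,"dy": 0.001,"dz": 0.12,"wx": 0,"wy": 0,"wz": -0.3,"gripper": 1},{"dx": 0.007,"dy": 0.001,"dz": 0.145,"wx": 0,"wy": 0,"wz": -0.3,"gripper": 1},{"dx": 0.007,"dy": 0.001,"dz": 0.145,"wx": 0,"wy": 0,"wz": -0.3,"gripper": 1},{"dx": 0.007,"dy": 0.001,"dz": 0.145,"wx": 0,"wy": 0,"wz": -0.3,"gripper": 1}]}}

```text
time_s: 2.35
tcp_pos: [497.6, 9.0, 113.0]
orientation: [0.756, 0.654, -0.001, -0.001]
contact_force: [-0.1, -0.2, 0.3]
opening: 0.996
finger_force: 0.0
```

```bash
python3 -c "
from h import *
go(498.5,11.2,40,down(np.pi-1.709))"
```

```text
t 2.35 d [0.0024 0.0008 0.073 ] w [-0.15  0.04 -0.35] rows 1.7510721599334256 0.053320524330933046
```

>>> {"op": "step_arm", "data": {"commands": [{"dx": 0.001,"dy": 0.001,"dz": 0.035,"wx": 0,"wy": 0,"wz": -0.3,"gripper": 1},{"dx": 0.001,"dy": 0.001,"dz": 0.072,"wx": 0,"wy": 0,"wz": -0.3,"gripper": 1},{"dx": 0.001,"dy": 0.001,"dz": 0.072,"wx": 0,"wy": 0,"wz": -0.3,"gripper": 1},{"dx": 0.001,"dy": 0.001,"dz": 0.072,"wx": 0,"wy": 0,"wz": -0.3,"gripper": 1},{"dx": 0.001,"dy": 0.001,"dz": 0.072,"wx": 0,"wy": 0,"wz": -0.3,"gripper": 1},{"dx": 0.001,"dy": 0.001,"dz": 0.072,"wx": 0,"wy": 0,"wz": -0.3,"gripper": 1}]}}

```text
time_s: 2.85
tcp_pos: [501.9, 10.9, 45.6]
orientation: [0.754, 0.657, 0.002, 0.002]
contact_force: [0.6, -1.2, 0.1]
opening: 1.0
finger_force: 0.0
```

```bash
python3 -c "
from h import *
go(498.5,11.2,40,down(np.pi-1.709))"
```

```text
t 2.85 d [-0.0002 -0.0034  0.0056] w [ 0.33 -0.03  0.06] rows 0.1575476342560051 0.04691841727273904
```

>>> {"op": "step_arm", "data": {"commands": [{"dx": 0,"dy": -0.002,"dz": 0.004,"wx": 0,"wy": 0,"wz": 0,"gripper": 1},{"dx": 0,"dy": -0.002,"dz": 0.004,"wx": 0,"wy": 0,"wz": 0,"gripper": 1},{"dx": 0,"dy": -0.002,"dz": 0.004,"wx": 0,"wy": 0,"wz": 0,"gripper": 1},{"dx": 0,"dy": -0.002,"dz": 0.004,"wx": 0,"wy": 0,"wz": 0,"gripper": 1}]}}

```text
time_s: 3.18
tcp_pos: [497.9, 11.6, 38.1]
orientation: [0.754, 0.657, 0.0, 0.0]
contact_force: [0.0, -0.1, 0.1]
opening: 0.997
finger_force: 0.0
```

```bash
python3 -c "
from h import *
o=get_obs();print(o['tcp_pos'],o['joint_vel'].round(3))
go(498.5,11.2,40,down(np.pi-1.709))"
```

```text
[497.87987761  11.58092127  38.1161806 ] [-0.001  0.005  0.003  0.002 -0.002  0.   ]
t 3.18 d [-0.0003  0.0007 -0.0019] w [ 0.04 -0.    0.08] rows 0.04842954199763489 0.012533787114152173
```

>>> {"op": "step_arm", "data": {"commands": [{"dx": 0,"dy": 0,"dz": 0,"wx": 0,"wy": 0,"wz": 0,"gripper": 0.5},{"dx": 0,"dy": 0,"dz": 0,"wx": 0,"wy": 0,"wz": 0,"gripper": 0.3},{"dx": 0,"dy": 0,"dz": 0,"wx": 0,"wy": 0,"wz": 0,"gripper": 0},{"dx": 0,"dy": 0,"dz": 0,"wx": 0,"wy": 0,"wz": 0,"gripper": 0},{"dx": 0,"dy": 0,"dz": 0,"wx": 0,"wy": 0,"wz": 0,"gripper": 0},{"dx": 0,"dy": 0,"dz": 0,"wx": 0,"wy": 0,"wz": 0,"gripper": 0},{"dx": 0,"dy": 0,"dz": 0,"wx": 0,"wy": 0,"wz": 0,"gripper": 0},{"dx": 0,"dy": 0,"dz": 0,"wx": 0,"wy": 0,"wz": 0,"gripper": 0},{"dx": 0,"dy": 0,"dz": 0,"wx": 0,"wy": 0,"wz": 0,"gripper": 0}], "squeeze": 30}}

```text
time_s: 3.93
tcp_pos: [497.7, 11.6, 37.6]
orientation: [0.754, 0.657, -0.0, -0.0]
contact_force: [0.8, -1.3, 0.2]
opening: 0.348
finger_force: 0.0
```

>>> {"op": "step_arm", "data": {"commands": [{"dx": 0,"dy": 0,"dz": 0,"wx": 0,"wy": 0,"wz": 0,"gripper": 0},{"dx": 0,"dy": 0,"dz": 0,"wx": 0,"wy": 0,"wz": 0,"gripper": 0},{"dx": 0,"dy": 0,"dz": 0,"wx": 0,"wy": 0,"wz": 0,"gripper": 0},{"dx": 0,"dy": 0,"dz": 0,"wx": 0,"wy": 0,"wz": 0,"gripper": 0},{"dx": 0,"dy": 0,"dz": 0,"wx": 0,"wy": 0,"wz": 0,"gripper": 0},{"dx": 0,"dy": 0,"dz": 0,"wx": 0,"wy": 0,"wz": 0,"gripper": 0}]}}

```text
time_s: 4.43
tcp_pos: [497.8, 11.6, 37.7]
orientation: [0.754, 0.657, 0.0, 0.0]
contact_force: [0.6, 0.4, 0.3]
opening: 0.139
finger_force: 30.0
```

```bash
python3 -c "
from h import *
go(498.5,11.2,190,down(np.pi-1.709))"
```

```text
t 4.43 d [-0.0002  0.0008 -0.1523] w [ 0.01 -0.    0.08] rows 3.653523420387216 0.010531858484207587
```

>>> {"op": "step_arm", "data": {"commands": [{"dx": 0,"dy": 0,"dz": -0.01,"wx": 0,"wy": 0,"wz": 0,"gripper": 0},{"dx": 0,"dy": 0,"dz": -0.03,"wx": 0,"wy": 0,"wz": 0,"gripper": 0},{"dx": 0,"dy": 0,"dz": -0.06,"wx": 0,"wy": 0,"wz": 0,"gripper": 0},{"dx": 0,"dy": 0,"dz": -0.09,"wx": 0,"wy": 0,"wz": 0,"gripper": 0},{"dx": 0,"dy": 0,"dz": -0.12,"wx": 0,"wy": 0,"wz": 0,"gripper": 0},{"dx": 0,"dy": 0,"dz": -0.15,"wx": 0,"wy": 0,"wz": 0,"gripper": 0},{"dx": 0,"dy": 0,"dz": -0.16,"wx": 0,"wy": 0,"wz": 0,"gripper": 0}]}}

```text
time_s: 5.02
tcp_pos: [498.9, 11.5, 203.3]
orientation: [0.754, 0.657, 0.003, 0.002]
contact_force: [0.2, -0.5, -1.9]
opening: 0.136
finger_force: 30.0
```

```bash
python3 -c "
from h import *
go(557,-315,197,down(-.191))"
```

```text
t 5.02 d [-0.3156  0.1021  0.0068] w [ 0.28 -0.36 93.1 ] rows 7.954925633398719 13.003311146025725
```

>>> {"op": "step_arm", "data": {"commands": [{"dx": -0.0225,"dy": 0.0073,"dz": 0,"wx": 0,"wy": 0,"wz": 6,"gripper": 0},{"dx": -0.045,"dy": 0.0146,"dz": 0,"wx": 0,"wy": 0,"wz": 12,"gripper": 0},{"dx": -0.0675,"dy": 0.0219,"dz": 0,"wx": 0,"wy": 0,"wz": 18,"gripper": 0},{"dx": -0.09,"dy": 0.0292,"dz": 0,"wx": 0,"wy": 0,"wz": 24,"gripper": 0},{"dx": -0.1125,"dy": 0.0365,"dz": 0,"wx": 0,"wy": 0,"wz": 30,"gripper": 0},{"dx": -0.135,"dy": 0.0438,"dz": 0,"wx": 0,"wy": 0,"wz": 36,"gripper": 0},{"dx": -0.1575,"dy": 0.0511,"dz": 0,"wx": 0,"wy": 0,"wz": 42,"gripper": 0},{"dx": -0.18,"dy": 0.0584,"dz": 0,"wx": 0,"wy": 0,"wz": 48,"gripper": 0},{"dx": -0.2025,"dy": 0.0657,"dz": 0,"wx": 0,"wy": 0,"wz": 54,"gripper": 0},{"dx": -0.225,"dy": 0.073,"dz": 0,"wx": 0,"wy": 0,"wz": 60,"gripper": 0}]}}

```text
time_s: 5.85
tcp_pos: [539.0, -222.3, 196.2]
orientation: [0.982, 0.19, -0.001, -0.001]
contact_force: [0.1, 0.4, -1.9]
opening: 0.135
finger_force: 30.0
```

```bash
python3 -c "
from h import *
go(557,-315,197,down(-.191))"
```

```text
t 5.85 d [-0.0178  0.0928 -0.0009] w [-0.07  0.11 32.8 ] rows 2.2654092212086017 4.581429703881365
```

>>> {"op": "step_arm", "data": {"commands": [{"dx": -0.003,"dy": 0.0155,"dz": 0,"wx": 0,"wy": 0,"wz": 5.5,"gripper": 0},{"dx": -0.006,"dy": 0.031,"dz": 0,"wx": 0,"wy": 0,"wz": 11,"gripper": 0},{"dx": -0.009,"dy": 0.0465,"dz": 0,"wx": 0,"wy": 0,"wz": 16.5,"gripper": 0},{"dx": -0.012,"dy": 0.062,"dz": 0,"wx": 0,"wy": 0,"wz": 22,"gripper": 0},{"dx": -0.015,"dy": 0.0775,"dz": 0,"wx": 0,"wy": 0,"wz": 27.5,"gripper": 0},{"dx": -0.018,"dy": 0.093,"dz": 0,"wx": 0,"wy": 0,"wz": 32.8,"gripper": 0},{"dx": -0.018,"dy": 0.093,"dz": 0,"wx": 0,"wy": 0,"wz": 32.8,"gripper": 0},{"dx": -0.018,"dy": 0.093,"dz": 0,"wx": 0,"wy": 0,"wz": 32.8,"gripper": 0},{"dx": -0.018,"dy": 0.093,"dz": 0,"wx": 0,"wy": 0,"wz": 32.8,"gripper": 0},{"dx": -0.018,"dy": 0.093,"dz": 0,"wx": 0,"wy": 0,"wz": 32.8,"gripper": 0}]}}

```text
time_s: 6.68
tcp_pos: [557.7, -313.4, 197.3]
orientation: [0.996, -0.092, -0.0, -0.0]
contact_force: [0.3, -0.1, -2.5]
opening: 0.131
finger_force: 30.0
```

```bash
python3 -c "
from h import *
go(557,-315,97,down(-.191))
c=cam('wrist');im=c['pixels'][:,:,::-1];cv2.imwrite('pics/w2.png',im)
o=get_obs();p=(*o['tcp_pos'][:2],-.191);zb=o['tcp_pos'][2]-37.7
print(proj(c,W(p,[(0,-80,zb+12),(0,80,zb+12)])).round(1),proj(c,W((566.6,-265.7,-.191),[(0,-130,50),(0,30,50)])).round(1))
a=cam('scene')['pixels'][:,:,::-1];b=cam('side')['pixels'][:,:,::-1]
z=lambda i,x,y,w,h,s:cv2.resize(i[y:y+h,x:x+w],(int(w*s),int(h*s)),interpolation=cv2.INTER_CUBIC)
cv2.imwrite('pics/m.png',np.vstack([z(im,100,80,400,150,2),np.hstack([z(a,110,160,160,120,2.5),z(b,300,90,160,120,2.5)])]))"
```

```text
t 6.68 d [-0.0003  0.0018  0.1003] w [-0.03  0.04  0.42] rows 2.4049969826109154 0.05916997688682922
[[480.2 293. ]
 [163.5 290.9]] [[421.5 227.7]
 [224.9 226.4]]
```

View pics/m.png

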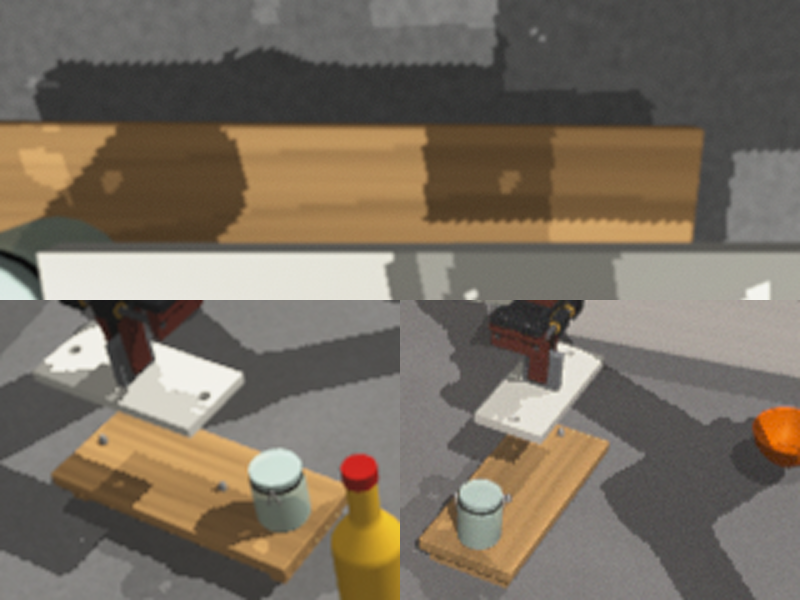

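The wrist view hides the pins behind the plate; the two bright spots are light coming through the holes. I'll back off 70 mm so the pins show.

>>> {"op": "step_arm", "data": {"commands": [{"dx": -0.02,"dy": 0.001,"dz": 0,"wx": 0,"wy": 0,"wz": 0.4,"gripper": 0},{"dx": -0.05,"dy": 0.001,"dz": 0,"wx": 0,"wy": 0,"wz": 0.4,"gripper": 0},{"dx": -0.07,"dy": 0.001,"dz": 0,"wx": 0,"wy": 0,"wz": 0.4,"gripper": 0},{"dx": -0.07,"dy": 0.001,"dz": 0,"wx": 0,"wy": 0,"wz": 0.4,"gripper": 0},{"dx": -0.07,"dy": 0.001,"dz": 0,"wx": 0,"wy": 0,"wz": 0.4,"gripper": 0},{"dx": -0.07,"dy": 0.001,"dz": 0,"wx": 0,"wy": 0,"wz": 0.4,"gripper": 0},{"dx": -0.07,"dy": 0.001,"dz": 0,"wx": 0,"wy": 0,"wz": 0.4,"gripper": 0},{"dx": -0.07,"dy": 0.001,"dz": 0,"wx": 0,"wy": 0,"wz": 0.4,"gripper": 0}]}}

```text
time_s: 7.5
tcp_pos: [489.4, -302.2, 197.4]
orientation: [0.995, -0.096, -0.0, -0.0]
contact_force: [0.3, 0.6, -1.9]
opening: 0.136
finger_force: 30.0
```

```bash
python3 -c "
from h import *
c=cam('wrist');im=c['pixels'][:,:,::-1];cv2.imwrite('pics/w3.png',im)
o=get_obs();R=Ro.from_quat(o['orientation']).as_matrix();t=np.arctan2(R[1,0],R[0,0]);p=(*o['tcp_pos'][:2],t);zb=o['tcp_pos'][2]-37.7
print(o['tcp_pos'],t)
h=proj(c,W(p,[(0,-80,zb+12),(0,80,zb+12)]));q=proj(c,W((566.6,-265.7,-.191),[(0,-130,50),(0,30,50)]));print(h,q)
z=lambda x,y:cv2.resize(im[int(y)-25:int(y)+25,int(x)-33:int(x)+33],(396,300),interpolation=cv2.INTER_CUBIC)
print([(int(x)-33,int(y)-25) for x,y in [*q,*h]])
cv2.imwrite('pics/m2.png',np.vstack([np.hstack([z(*q[0]),z(*q[1])]),np.hstack([z(*h[0]),z(*h[1])])]))"
```

```text
[ 489.35211204 -302.24577443  197.33354525] -0.19219120249188423
[[480.10095957 291.92833764]
 [164.05854192 291.99835513]] [[425.94540165 139.29487358]
 [215.24990156 139.65003526]]
[(392, 114), (182, 114), (447, 266), (131, 266)]
```

View pics/m2.png

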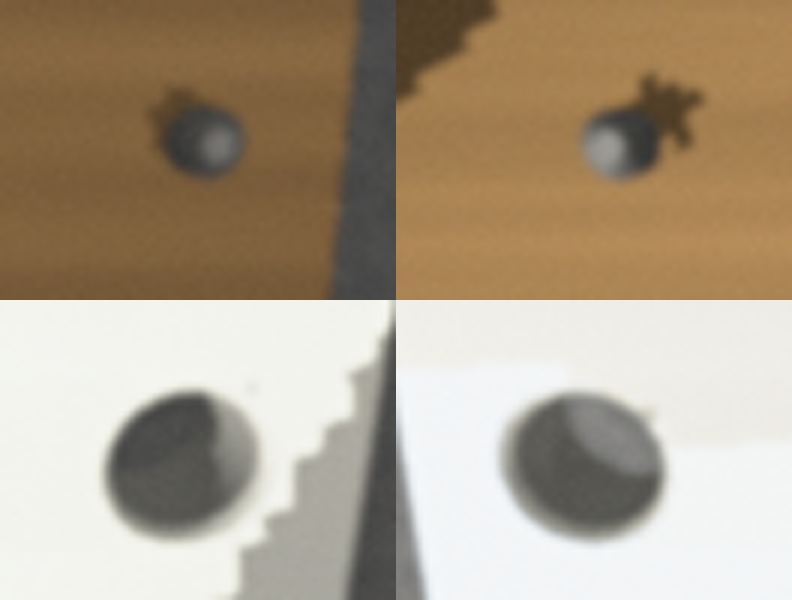

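The pins show at about (427.8,137.8) and (216.4,138.1), and the hole centres at (476.9,293.2) and (161.7,293.3). I'll solve for the relative correction.

```bash
python3 -c "
from h import *
c=cam('wrist');o=get_obs();R=Ro.from_quat(o['orientation']).as_matrix();t=np.arctan2(R[1,0],R[0,0]);zb=o['tcp_pos'][2]-37.7
s,r=fit([(c,(0,-80,zb+12),(476.9,293.2)),(c,(0,80,zb+12),(161.7,293.3))],(*o['tcp_pos'][:2],t));print('stand',s,r)
k,r=fit([(c,(0,-80,50),(427.8,137.8)),(c,(0,80,50),(216.4,138.1))],(557,-315,t));print('seat',k,r)
e=np.array([k[0]-s[0],k[1]-s[1]]);print('delta',e,k[2]-s[2])
# rotate held stand about TCP by dyaw, then target tcp
d=k[2]-s[2];v=s[:2]-o['tcp_pos'][:2];v2=np.array([[np.cos(d),-np.sin(d)],[np.sin(d),np.cos(d)]])@v
T=k[:2]-v2;print('tcp target',T,'phi',t+d);go(*T,120,down(t+d))"
```

```text
stand [ 4.88836178e+02 -3.00731186e+02 -1.92124100e-01] [[ 0.28407277  0.03737955]
 [-0.28439125  0.03812456]]
seat [ 5.57891251e+02 -3.16125709e+02 -1.91324714e-01] [[-0.19170147 -0.0153328 ]
 [ 0.19185837 -0.01525319]]
delta [ 69.05507255 -15.39452352] 0.0007993864883123203
tcp target [ 558.32089376 -317.62564721] phi -0.19141290454839607
t 7.6 d [0.0708 0.0019 0.0773] w [-0.02  0.03 -0.05] rows 2.512986690813932 0.007640658562354242
```

>>> {"op": "step_arm", "data": {"commands": [{"dx": 0.03,"dy": 0.002,"dz": 0,"wx": 0,"wy": 0,"wz": 0,"gripper": 0},{"dx": 0.06,"dy": 0.002,"dz": 0.01,"wx": 0,"wy": 0,"wz": 0,"gripper": 0},{"dx": 0.071,"dy": 0.002,"dz": 0.035,"wx": 0,"wy": 0,"wz": 0,"gripper": 0},{"dx": 0.071,"dy": 0.002,"dz": 0.07,"wx": 0,"wy": 0,"wz": 0,"gripper": 0},{"dx": 0.071,"dy": 0.002,"dz": 0.095,"wx": 0,"wy": 0,"wz": 0,"gripper": 0},{"dx": 0.071,"dy": 0.002,"dz": 0.1,"wx": 0,"wy": 0,"wz": 0,"gripper": 0},{"dx": 0.071,"dy": 0.002,"dz": 0.1,"wx": 0,"wy": 0,"wz": 0,"gripper": 0},{"dx": 0.071,"dy": 0.002,"dz": 0.1,"wx": 0,"wy": 0,"wz": 0,"gripper": 0},{"dx": 0.071,"dy": 0.002,"dz": 0.1,"wx": 0,"wy": 0,"wz": 0,"gripper": 0},{"dx": 0.071,"dy": 0.002,"dz": 0.1,"wx": 0,"wy": 0,"wz": 0,"gripper": 0}]}}

```text
time_s: 8.43
tcp_pos: [559.1, -318.6, 100.8]
orientation: [0.995, -0.096, 0.002, 0.001]
contact_force: [-0.6, 0.0, -2.0]
opening: 0.136
finger_force: 30.0
```

```bash
python3 -c "
from h import *
go(558.3,-317.6,78,down(-.1914))"
```

```text
t 8.43 d [-0.0011 -0.0009  0.0228] w [ 0.1  -0.26 -0.08] rows 0.5483722617310773 0.040177248590488754
```

>>> {"op": "step_arm", "data": {"commands": [{"dx": 0,"dy": 0,"dz": 0.002,"wx": 0,"wy": 0,"wz": 0,"gripper": 0},{"dx": 0,"dy": 0,"dz": 0.002,"wx": 0,"wy": 0,"wz": 0,"gripper": 0},{"dx": 0,"dy": 0,"dz": 0.002,"wx": 0,"wy": 0,"wz": 0,"gripper": 0},{"dx": 0,"dy": 0,"dz": 0.002,"wx": 0,"wy": 0,"wz": 0,"gripper": 0},{"dx": 0,"dy": 0,"dz": 0.002,"wx": 0,"wy": 0,"wz": 0,"gripper": 0}]}}

```text
time_s: 8.85
tcp_pos: [558.0, -317.8, 95.7]
orientation: [0.995, -0.096, 0.0, 0.0]
contact_force: [0.8, -0.4, -2.5]
opening: 0.136
finger_force: 30.0
```

```bash
python3 -c "
from h import *
go(558.3,-317.6,78,down(-.1914))"
```

```text
t 8.85 d [ 0.0002 -0.0003  0.0177] w [ 0.   -0.   -0.08] rows 0.4255028867275174 0.010736079779265231
```

Aligned within 0.4 mm, so I lower it slowly.

>>> {"op": "step_arm", "data": {"commands": [{"dx": 0,"dy": 0,"dz": 0.003,"wx": 0,"wy": 0,"wz": 0,"gripper": 0},{"dx": 0,"dy": 0,"dz": 0.005,"wx": 0,"wy": 0,"wz": 0,"gripper": 0},{"dx": 0,"dy": 0,"dz": 0.007,"wx": 0,"wy": 0,"wz": 0,"gripper": 0},{"dx": 0,"dy": 0,"dz": 0.009,"wx": 0,"wy": 0,"wz": 0,"gripper": 0},{"dx": 0,"dy": 0,"dz": 0.011,"wx": 0,"wy": 0,"wz": 0,"gripper": 0},{"dx": 0,"dy": 0,"dz": 0.012,"wx": 0,"wy": 0,"wz": 0,"gripper": 0},{"dx": 0,"dy": 0,"dz": 0.012,"wx": 0,"wy": 0,"wz": 0,"gripper": 0},{"dx": 0,"dy": 0,"dz": 0.012,"wx": 0,"wy": 0,"wz": 0,"gripper": 0}]}}

```text
time_s: 9.52
tcp_pos: [558.0, -317.8, 83.5]
orientation: [0.995, -0.096, -0.0, -0.0]
contact_force: [0.1, -0.3, -3.7]
opening: 0.135
finger_force: 30.0
```

>>> {"op": "step_arm", "data": {"commands": [{"dx": 0,"dy": 0,"dz": 0.002,"wx": 0,"wy": 0,"wz": 0,"gripper": 0},{"dx": 0,"dy": 0,"dz": 0.004,"wx": 0,"wy": 0,"wz": 0,"gripper": 0},{"dx": 0,"dy": 0,"dz": 0.006,"wx": 0,"wy": 0,"wz": 0,"gripper": 0},{"dx": 0,"dy": 0,"dz": 0.006,"wx": 0,"wy": 0,"wz": 0,"gripper": 0},{"dx": 0,"dy": 0,"dz": 0.006,"wx": 0,"wy": 0,"wz": 0,"gripper": 0}]}}

```text
time_s: 9.93
tcp_pos: [558.1, -317.9, 77.7]
orientation: [0.995, -0.096, 0.0, 0.0]
contact_force: [0.4, -0.1, -2.1]
opening: 0.136
finger_force: 30.0
```

>>> {"op": "step_arm", "data": {"commands": [{"dx": 0,"dy": 0,"dz": 0.0005,"wx": 0,"wy": 0,"wz": 0,"gripper": 0.6},{"dx": 0,"dy": 0,"dz": 0.0005,"wx": 0,"wy": 0,"wz": 0,"gripper": 0.6},{"dx": 0,"dy": 0,"dz": 0.0005,"wx": 0,"wy": 0,"wz": 0,"gripper": 0.6},{"dx": 0,"dy": 0,"dz": 0.0005,"wx": 0,"wy": 0,"wz": 0,"gripper": 0.6},{"dx": 0,"dy": 0,"dz": 0.0005,"wx": 0,"wy": 0,"wz": 0,"gripper": 0.6},{"dx": 0,"dy": 0,"dz": -0.02,"wx": 0,"wy": 0,"wz": 0,"gripper": 0.8},{"dx": 0,"dy": 0,"dz": -0.06,"wx": 0,"wy": 0,"wz": 0,"gripper": 0.8},{"dx": 0,"dy": 0,"dz": -0.1,"wx": 0,"wy": 0,"wz": 0,"gripper": 0.8},{"dx": 0,"dy": 0,"dz": -0.13,"wx": 0,"wy": 0,"wz": 0,"gripper": 0.8},{"dx": 0,"dy": 0,"dz": -0.15,"wx": 0,"wy": 0,"wz": 0,"gripper": 0.8}]}}

```text
time_s: 10.77
tcp_pos: [558.7, -318.2, 232.7]
orientation: [0.995, -0.096, 0.003, 0.001]
contact_force: [0.2, 0.3, 0.7]
opening: 0.794
finger_force: 0.0
```

```bash
python3 -c "
from h import *
k=(.12,)
a=np.radians(35)
R0=np.array([[np.cos(.12),-np.sin(.12),0],[np.sin(.12),np.cos(.12),0],[0,0,1]])
z=R0@[np.sin(a),0,-np.cos(a)];y=R0@[0,-1,0];R=np.c_[np.cross(y,z),y,z]
print(R.round(3))
for b in(-100,100):
  for h in(75,210): 
    X=W((589.1,270.9,.120),cup(b,h-5))[0]; print(b,h,X); 
    go(*X,R)
a=cam('scene');b=cam('side')
sp=(558.3-.3,-317.6+.9,-.191)
for c,n in((a,'scene'),(b,'side')):
  print(n,proj(c,W(sp,[(0,-95,52),(0,95,52)])))
"
```

```text
[[ 0.813  0.12   0.569]
 [ 0.098 -0.993  0.069]
 [ 0.574  0.    -0.819]]
-100 75 [590.99386505 170.40401555  99.3406431 ]
t 10.77 d [-0.0626 -0.486   0.132 ] w [  5.64  34.42 -17.3 ] rows 12.170650325028152 5.437241989812269
-100 210 [514.11789374 161.13436188 209.92616908]
t 10.77 d [-0.1356 -0.462   0.0211] w [  5.64  34.42 -17.3 ] rows 11.557274299112041 5.437241989812269
100 75 [567.05142359 368.96574272  99.3406431 ]
t 10.77 d [-0.1241 -0.6763  0.1313] w [  5.64  34.42 -17.3 ] rows 16.787596794299155 5.437241989812269
100 210 [490.17545228 359.69608905 209.92616908]
t 10.77 d [-0.1972 -0.6523  0.0203] w [  5.64  34.42 -17.3 ] rows 16.34837196844906 5.437241989812269
scene [[145.54071352 211.72752287]
 [202.49246703 234.07604121]]
side [[365.6327911  138.38326242]
 [340.41127201 169.78761727]]
```

>>> {"op": "step_arm", "data": {"commands": [{"dx": -0.01,"dy": -0.038,"dz": 0,"wx": 0,"wy": 0,"wz": 0,"gripper": 0.8},{"dx": -0.02,"dy": -0.076,"dz": 0,"wx": 0,"wy": 0,"wz": 0,"gripper": 0.8},{"dx": -0.03,"dy": -0.114,"dz": 0,"wx": 0,"wy": 0,"wz": 0,"gripper": 0.8},{"dx": -0.04,"dy": -0.152,"dz": 0,"wx": 0,"wy": 0,"wz": 0,"gripper": 0.8},{"dx": -0.05,"dy": -0.19,"dz": 0,"wx": 0.94,"wy": 5.74,"wz": -2.9,"gripper": 0.8},{"dx": -0.06,"dy": -0.228,"dz": 0,"wx": 1.88,"wy": 11.47,"wz": -5.8,"gripper": 0.8},{"dx": -0.075,"dy": -0.266,"dz": 0,"wx": 2.82,"wy": 17.2,"wz": -8.65,"gripper": 0.8},{"dx": -0.09,"dy": -0.304,"dz": 0,"wx": 3.76,"wy": 22.9,"wz": -11.5,"gripper": 0.8},{"dx": -0.1,"dy": -0.342,"dz": 0,"wx": 4.7,"wy": 28.7,"wz": -14.4,"gripper": 0.8},{"dx": -0.11,"dy": -0.38,"dz": 0,"wx": 5.64,"wy": 34.4,"wz": -17.3,"gripper": 0.8}]}}

```text
time_s: 11.7
tcp_pos: [522.1, 77.8, 226.3]
orientation: [0.952, 0.058, 0.3, -0.02]
contact_force: [0.3, 1.0, -0.4]
opening: 0.803
finger_force: 0.0
```

```bash
cat >> h.py <<'E'
Rk=(589.1,270.9,.120)
def tilted(t=35,yaw=.12):
    a=np.radians(t);R0=Ro.from_euler("z",yaw).as_matrix();z=R0@[np.sin(a),0,-np.cos(a)];y=R0@[0,-1,0];return np.c_[np.cross(y,z),y,z]
E
python3 -c "
from h import *
go(*W(Rk,cup(-100,205))[0],tilted());print(get_obs()['joints'].round(2))"
```

```text
t 11.7 d [-0.0078 -0.0836  0.015 ] w [-0.27  0.03 -0.04] rows 2.046076020315256 0.037864295544552125
[ 0.06 -0.67  1.98  0.04  1.22  1.51]
```

>>> {"op": "step_arm", "data": {"commands": [{"dx": -0.003,"dy": -0.035,"dz": 0.007,"wx": 0,"wy": 0,"wz": 0,"gripper": 0.8},{"dx": -0.008,"dy": -0.07,"dz": 0.015,"wx": 0,"wy": 0,"wz": 0,"gripper": 0.8},{"dx": -0.008,"dy": -0.084,"dz": 0.015,"wx": 0,"wy": 0,"wz": 0,"gripper": 0.8},{"dx": -0.008,"dy": -0.084,"dz": 0.015,"wx": 0,"wy": 0,"wz": 0,"gripper": 0.8},{"dx": -0.008,"dy": -0.084,"dz": 0.015,"wx": 0,"wy": 0,"wz": 0,"gripper": 0.8},{"dx": -0.008,"dy": -0.084,"dz": 0.015,"wx": 0,"wy": 0,"wz": 0,"gripper": 0.8},{"dx": -0.008,"dy": -0.084,"dz": 0.015,"wx": 0,"wy": 0,"wz": 0,"gripper": 0.8}]}}

```text
time_s: 12.28
tcp_pos: [515.1, 158.7, 210.7]
orientation: [0.953, 0.056, 0.298, -0.019]
contact_force: [0.3, -0.4, -0.1]
opening: 0.801
finger_force: 0.0
```

```bash
python3 -c "
from h import *
go(*W(Rk,cup(-100,70))[0],tilted())
c=cam('wrist');im=np.ascontiguousarray(c['pixels'][:,:,::-1])
for h in(0,86,100):
  cv2.polylines(im,[proj(c,W(Rk,[cup(-100,h,28,a) for a in np.linspace(0,6.28,40)])).astype(int)],1,(0,255,0),1)
w=im
a=cam('scene');b=cam('side')
z=lambda c,x,y,w,h,W_,H_:cv2.resize(np.ascontiguousarray(c['pixels'][y:y+h,x:x+w,::-1]),(W_,H_),interpolation=cv2.INTER_CUBIC)
for c in(a,b): pass
cv2.imwrite('pics/m3.png',np.hstack([cv2.resize(w,(480,360)),np.vstack([z(a,130,185,120,85,320,227),z(b,300,120,100,80,320,256)])[:360]]))"
```

```text
t 12.28 d [-0.0003 -0.0023  0.1352] w [-0.11  0.31 -0.19] rows 3.2437689789991855 0.05281876363035962
```

View pics/m3.png

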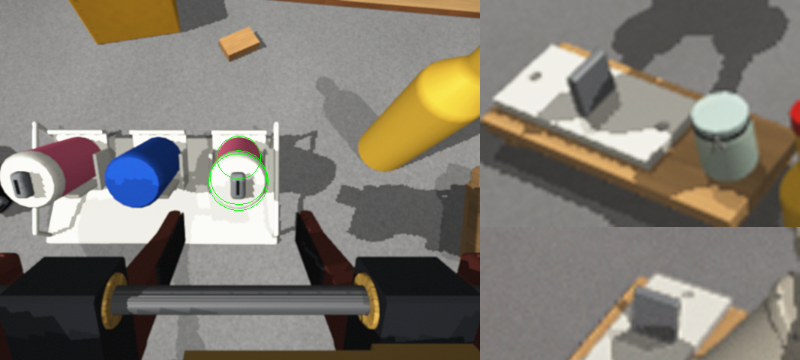

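The wrist view shows the target pink lid at (238,175) of the reduced picture, about 4 px above my outline. The bay order is confirmed, and the insets show the stand flush on the shelf. Next I check the end rail's height.

```bash
python3 -c "
from h import *
c=cam('wrist');im=c['pixels']
for z in (0,30,50,70,90): print(z,proj(c,W(Rk,[(75,-148,z),(-75,-148,z)])).round(0).tolist())
for yy in(180,240,300): print(yy,[int(v) for v in im[yy,350:385].mean(1)])
g=im.astype(int);m=(g[:,:,0]-g[:,:,1]>60)&(abs(g[:,:,2]-g[:,:,1])<80)
ys,xs=np.nonzero(m[150:290,260:380]);print('pink rows',ys.min()+150,ys.max()+150,'cols',xs.min()+260,xs.max()+260)
"
```

```text
0 [[362.0, 187.0], [368.0, 326.0]]
30 [[365.0, 174.0], [372.0, 324.0]]
50 [[368.0, 165.0], [375.0, 322.0]]
70 [[370.0, 154.0], [378.0, 320.0]]
90 [[373.0, 143.0], [382.0, 317.0]]
180 [247, 243, 232, 206, 162, 133, 129, 133, 131, 132, 131, 120, 110, 104, 150, 227, 252, 253, 253, 252, 239, 191, 141, 127, 132, 136, 140, 142, 140, 135, 131, 118, 107, 103, 102]
240 [250, 246, 217, 162, 136, 141, 156, 171, 180, 183, 183, 182, 183, 178, 164, 146, 154, 175, 194, 194, 179, 145, 104, 90, 87, 88, 87, 89, 89, 87, 88, 88, 88, 88, 88]
300 [250, 250, 248, 245, 237, 233, 234, 234, 237, 244, 249, 249, 249, 248, 247, 247, 251, 252, 253, 250, 226, 159, 101, 97, 124, 144, 150, 151, 153, 157, 157, 159, 158, 158, 155]
pink rows 184 216 cols 286 348
```

>>> {"op": "step_arm", "data": {"commands": [{"dx": 0.002,"dy": -0.001,"dz": 0.03,"wx": 0,"wy": 0,"wz": 0,"gripper": 0.78},{"dx": 0.002,"dy": -0.001,"dz": 0.06,"wx": 0,"wy": 0,"wz": 0,"gripper": 0.78},{"dx": 0.002,"dy": -0.001,"dz": 0.07,"wx": 0,"wy": 0,"wz": 0,"gripper": 0.78},{"dx": 0.002,"dy": -0.001,"dz": 0.07,"wx": 0,"wy": 0,"wz": 0,"gripper": 0.78},{"dx": 0.002,"dy": -0.001,"dz": 0.07,"wx": 0,"wy": 0,"wz": 0,"gripper": 0.78},{"dx": 0.002,"dy": -0.001,"dz": 0.07,"wx": 0,"wy": 0,"wz": 0,"gripper": 0.78},{"dx": 0.002,"dy": -0.001,"dz": 0.07,"wx": 0,"wy": 0,"wz": 0,"gripper": 0.78}]}}

```text
time_s: 13.07
tcp_pos: [556.2, 166.2, 157.1]
orientation: [0.952, 0.057, 0.299, -0.02]
contact_force: [0.2, 0.0, 0.5]
opening: 0.778
finger_force: 0.0
```

```bash
python3 -c "
from h import *
go(*W(Rk,cup(-100,70))[0],tilted())"
```

```text
t 13.07 d [-0.0043  0.0002  0.0674] w [-0.2   0.1  -0.14] rows 1.6200858874354198 0.03738901450767932
```

>>> {"op": "step_arm", "data": {"commands": [{"dx": -0.002,"dy": 0,"dz": 0.02,"wx": 0,"wy": 0,"wz": 0,"gripper": 0.78},{"dx": -0.002,"dy": 0,"dz": 0.045,"wx": 0,"wy": 0,"wz": 0,"gripper": 0.78},{"dx": -0.002,"dy": 0,"dz": 0.067,"wx": 0,"wy": 0,"wz": 0,"gripper": 0.78},{"dx": -0.002,"dy": 0,"dz": 0.067,"wx": 0,"wy": 0,"wz": 0,"gripper": 0.78},{"dx": -0.002,"dy": 0,"dz": 0.067,"wx": 0,"wy": 0,"wz": 0,"gripper": 0.78},{"dx": -0.002,"dy": 0,"dz": 0.067,"wx": 0,"wy": 0,"wz": 0,"gripper": 0.78},{"dx": -0.002,"dy": 0,"dz": 0.067,"wx": 0,"wy": 0,"wz": 0,"gripper": 0.78}]}}

```text
time_s: 13.65
tcp_pos: [592.6, 171.0, 101.2]
orientation: [0.952, 0.057, 0.299, -0.02]
contact_force: [-0.3, 0.8, -0.2]
opening: 0.784
finger_force: 0.0
```

>>> {"op": "step_arm", "data": {"commands": [{"dx": 0,"dy": 0,"dz": 0,"wx": 0,"wy": 0,"wz": 0,"gripper": 0.7},{"dx": 0,"dy": 0,"dz": 0,"wx": 0,"wy": 0,"wz": 0,"gripper": 0.5},{"dx": 0,"dy": 0,"dz": 0,"wx": 0,"wy": 0,"wz": 0,"gripper": 0.3},{"dx": 0,"dy": 0,"dz": 0,"wx": 0,"wy": 0,"wz": 0,"gripper": 0.3},{"dx": 0,"dy": 0,"dz": 0,"wx": 0,"wy": 0,"wz": 0,"gripper": 0.3},{"dx": 0,"dy": 0,"dz": 0,"wx": 0,"wy": 0,"wz": 0,"gripper": 0.3}], "squeeze": 15}}

```text
time_s: 14.15
tcp_pos: [592.6, 170.8, 100.0]
orientation: [0.952, 0.057, 0.299, -0.02]
contact_force: [-2.3, -1.1, 5.6]
opening: 0.633
finger_force: 15.0
```

```bash
python3 -c "
from h import *
go(*W(Rk,cup(-100,70))[0],tilted())"
```

```text
t 14.15 d [-0.0017  0.0002 -0.0004] w [-0.19  0.15 -0.13] rows 0.04248730913753517 0.03911325098840568
```

>>> {"op": "step_arm", "data": {"commands": [{"dx": 0,"dy": 0,"dz": -0.005,"wx": 0,"wy": 0,"wz": 0,"gripper": 0.3},{"dx": 0,"dy": 0,"dz": -0.015,"wx": 0,"wy": 0,"wz": 0,"gripper": 0.3},{"dx": 0,"dy": 0,"dz": -0.03,"wx": 0,"wy": 0,"wz": 0,"gripper": 0.3},{"dx": 0,"dy": 0,"dz": -0.05,"wx": 0,"wy": 0,"wz": 0,"gripper": 0.3},{"dx": 0,"dy": 0,"dz": -0.07,"wx": 0,"wy": 0,"wz": 0,"gripper": 0.3},{"dx": 0,"dy": 0,"dz": -0.09,"wx": 0,"wy": 0,"wz": 0,"gripper": 0.3},{"dx": 0,"dy": 0,"dz": -0.1,"wx": 0,"wy": 0,"wz": 0,"gripper": 0.3},{"dx": 0,"dy": 0,"dz": -0.1,"wx": 0,"wy": 0,"wz": 0,"gripper": 0.3},{"dx": 0,"dy": 0,"dz": -0.1,"wx": 0,"wy": 0,"wz": 0,"gripper": 0.3}], "squeeze": 20}}

```text
time_s: 14.9
tcp_pos: [535.4, 163.5, 180.3]
orientation: [0.953, 0.057, 0.298, -0.02]
contact_force: [-0.3, -0.0, -0.9]
opening: 0.634
finger_force: 20.0
```

```bash
python3 -c "
from h import *
seat=(557.9,-316.7,-.1914)
for y in(52,-52): print(W(seat,[(0,y,0)]))
X=W(seat,[(0,-52,0)])[0]
go(X[0],X[1],260,down(1.3794));o=get_obs();print(o['joints'].round(2),o['tcp_pos'])
go(480,-120,260,down(.62))"
```

```text
[[ 567.7921428  -265.64957874    0.        ]]
[[ 548.0078572  -367.75042126    0.        ]]
t 14.9 d [ 0.0045  0.5286 -0.0963] w [ 21.64 -30.09 -69.88] rows 12.88668967761193 11.046830575879163
[ 0.29 -0.55  1.98 -0.11  1.11  1.76] [535.44037654 163.5337559  180.30665846]
t 14.9 d [-0.0272  0.2745 -0.1171] w [  8.46 -34.03 -27.82] rows 7.186888916352474 6.251997971240074
```

>>> {"op": "step_arm", "data": {"commands": [{"dx": -0.003,"dy": 0.031,"dz": -0.013,"wx": 0.9,"wy": -3.8,"wz": -3.1,"gripper": 0.3},{"dx": -0.006,"dy": 0.061,"dz": -0.026,"wx": 1.9,"wy": -7.6,"wz": -6.2,"gripper": 0.3},{"dx": -0.009,"dy": 0.092,"dz": -0.039,"wx": 2.8,"wy": -11.3,"wz": -9.3,"gripper": 0.3},{"dx": -0.012,"dy": 0.122,"dz": -0.052,"wx": 3.8,"wy": -15.1,"wz": -12.4,"gripper": 0.3},{"dx": -0.015,"dy": 0.153,"dz": -0.065,"wx": 4.7,"wy": -18.9,"wz": -15.5,"gripper": 0.3},{"dx": -0.018,"dy": 0.183,"dz": -0.078,"wx": 5.6,"wy": -22.7,"wz": -18.5,"gripper": 0.3},{"dx": -0.021,"dy": 0.214,"dz": -0.091,"wx": 6.6,"wy": -26.5,"wz": -21.6,"gripper": 0.3},{"dx": -0.024,"dy": 0.244,"dz": -0.104,"wx": 7.5,"wy": -30.2,"wz": -24.7,"gripper": 0.3},{"dx": -0.027,"dy": 0.274,"dz": -0.117,"wx": 8.5,"wy": -34,"wz": -27.8,"gripper": 0.3}]}}

```text
time_s: 15.65
tcp_pos: [480.0, -121.6, 258.9]
orientation: [0.952, 0.306, -0.002, -0.001]
contact_force: [0.2, -0.6, -1.7]
opening: 0.637
finger_force: 20.0
```

```bash
python3 -c "
from h import *
go(548,-367.8,215,down(1.3794));o=get_obs();print(o['joints'].round(2))"
```

```text
t 15.65 d [-0.0878  0.24    0.0433] w [ -0.29   0.11 -43.44] rows 6.215111767592057 6.067751498944076
[-0.32 -0.18  1.45 -0.    1.87  0.63]
```

>>> {"op": "step_arm", "data": {"commands": [{"dx": -0.011,"dy": 0.03,"dz": 0.0,"wx": 0,"wy": 0,"wz": -5.4,"gripper": 0.3},{"dx": -0.022,"dy": 0.06,"dz": 0.005,"wx": 0,"wy": 0,"wz": -10.9,"gripper": 0.3},{"dx": -0.033,"dy": 0.09,"dz": 0.01,"wx": 0,"wy": 0,"wz": -16.3,"gripper": 0.3},{"dx": -0.044,"dy": 0.12,"dz": 0.015,"wx": 0,"wy": 0,"wz": -21.7,"gripper": 0.3},{"dx": -0.055,"dy": 0.15,"dz": 0.022,"wx": 0,"wy": 0,"wz": -27.1,"gripper": 0.3},{"dx": -0.066,"dy": 0.18,"dz": 0.03,"wx": 0,"wy": 0,"wz": -32.6,"gripper": 0.3},{"dx": -0.077,"dy": 0.21,"dz": 0.037,"wx": 0,"wy": 0,"wz": -38,"gripper": 0.3},{"dx": -0.088,"dy": 0.24,"dz": 0.043,"wx": 0,"wy": 0,"wz": -43.4,"gripper": 0.3},{"dx": -0.088,"dy": 0.24,"dz": 0.043,"wx": 0,"wy": 0,"wz": -43.4,"gripper": 0.3},{"dx": -0.088,"dy": 0.24,"dz": 0.043,"wx": 0,"wy": 0,"wz": -43.4,"gripper": 0.3}]}}

```text
time_s: 16.48
tcp_pos: [547.5, -367.2, 212.2]
orientation: [0.773, 0.634, -0.0, -0.004]
contact_force: [1.0, 0.5, -0.8]
opening: 0.635
finger_force: 20.0
```

>>> {"op": "step_arm", "data": {"commands": [{"dx": 0,"dy": 0,"dz": 0,"wx": 0,"wy": 0,"wz": 0,"gripper": 0.3},{"dx": 0,"dy": 0,"dz": 0,"wx": 0,"wy": 0,"wz": 0,"gripper": 0.3},{"dx": 0,"dy": 0,"dz": 0,"wx": 0,"wy": 0,"wz": 0,"gripper": 0.3},{"dx": 0,"dy": 0,"dz": 0,"wx": 0,"wy": 0,"wz": 0,"gripper": 0.3}]}}

```text
time_s: 16.82
tcp_pos: [548.3, -365.0, 218.4]
orientation: [0.772, 0.636, 0.001, 0.001]
contact_force: [0.3, 0.7, -1.7]
opening: 0.634
finger_force: 20.0
```

```bash
python3 -c "
from h import *
go(548,-367.8,124,down(1.3794))
S,D=cam('scene'),cam('side');o=get_obs();t=o['tcp_pos']
for c,n,s in((S,'scene',(0,0)),(D,'side',(0,0))):
  g=c['pixels'].astype(int);m=((g[:,:,0]-g[:,:,1]>60)&(g[:,:,2]-g[:,:,1]>15)).astype(np.uint8)
  k,l,st,ce=cv2.connectedComponentsWithStats(m)
  print(n,[(st[i].tolist()) for i in range(1,k) if st[i][4]>60]);print(proj(c,[t+[0,0,-70],t+[0,0,16]]).round(1).tolist())
im=np.ascontiguousarray(cam('side')['pixels'][:,:,::-1]);im2=np.ascontiguousarray(S['pixels'][:,:,::-1])
cv2.imwrite('pics/d1.png',im);cv2.imwrite('pics/s1.png',im2)"
```

```text
t 16.82 d [-0.0028  0.0001  0.0944] w [ 0.11 -0.01 -0.07] rows 2.264741883883152 0.018433902620409007
scene [[138, 163, 23, 33, 489], [421, 263, 27, 34, 677]]
[[149.5, 189.9], [140.1, 162.9]]
side [[355, 100, 17, 26, 355], [251, 305, 29, 25, 371]]
[[362.2, 121.4], [364.4, 97.7]]
```

>>> {"op": "step_arm", "data": {"commands": [{"dx": -0.002,"dy": 0,"dz": 0.03,"wx": 0,"wy": 0,"wz": 0,"gripper": 0.3},{"dx": -0.002,"dy": 0,"dz": 0.06,"wx": 0,"wy": 0,"wz": 0,"gripper": 0.3},{"dx": -0.002,"dy": 0,"dz": 0.08,"wx": 0,"wy": 0,"wz": 0,"gripper": 0.3},{"dx": -0.002,"dy": 0,"dz": 0.09,"wx": 0,"wy": 0,"wz": 0,"gripper": 0.3},{"dx": -0.002,"dy": 0,"dz": 0.09,"wx": 0,"wy": 0,"wz": 0,"gripper": 0.3},{"dx": -0.002,"dy": 0,"dz": 0.09,"wx": 0,"wy": 0,"wz": 0,"gripper": 0.3},{"dx": -0.002,"dy": 0,"dz": 0.09,"wx": 0,"wy": 0,"wz": 0,"gripper": 0.3},{"dx": -0.002,"dy": 0,"dz": 0.09,"wx": 0,"wy": 0,"wz": 0,"gripper": 0.3}]}}

```text
time_s: 17.63
tcp_pos: [548.4, -368.3, 129.5]
orientation: [0.772, 0.636, 0.001, 0.001]
contact_force: [-0.3, 0.2, -1.6]
opening: 0.636
finger_force: 20.0
```

>>> {"op": "step_arm", "data": {"commands": [{"dx": 0,"dy": 0,"dz": 0,"wx": 0,"wy": 0,"wz": 0,"gripper": 0.3},{"dx": 0,"dy": 0,"dz": 0,"wx": 0,"wy": 0,"wz": 0,"gripper": 0.3},{"dx": 0,"dy": 0,"dz": 0,"wx": 0,"wy": 0,"wz": 0,"gripper": 0.3}]}}

```text
time_s: 17.88
tcp_pos: [547.8, -368.0, 127.8]
orientation: [0.772, 0.635, 0.001, 0.0]
contact_force: [-0.1, 0.4, -1.0]
opening: 0.635
finger_force: 20.0
```

>>> {"op": "step_arm", "data": {"commands": [{"dx": 0,"dy": 0,"dz": 0.001,"wx": 0,"wy": 0,"wz": 0,"gripper": 0.3},{"dx": 0,"dy": 0,"dz": 0.002,"wx": 0,"wy": 0,"wz": 0,"gripper": 0.3},{"dx": 0,"dy": 0,"dz": 0.003,"wx": 0,"wy": 0,"wz": 0,"gripper": 0.3},{"dx": 0,"dy": 0,"dz": 0.004,"wx": 0,"wy": 0,"wz": 0,"gripper": 0.3},{"dx": 0,"dy": 0,"dz": 0.004,"wx": 0,"wy": 0,"wz": 0,"gripper": 0.3},{"dx": 0,"dy": 0,"dz": 0.004,"wx": 0,"wy": 0,"wz": 0,"gripper": 0.3}]}}

```text
time_s: 18.38
tcp_pos: [547.6, -367.7, 123.0]
orientation: [0.772, 0.635, 0.0, -0.0]
contact_force: [1.1, 0.1, -0.9]
opening: 0.637
finger_force: 20.0
```

>>> {"op": "step_arm", "data": {"commands": [{"dx": 0,"dy": 0,"dz": 0.001,"wx": 0,"wy": 0,"wz": 0,"gripper": 0.3},{"dx": 0,"dy": 0,"dz": 0.0015,"wx": 0,"wy": 0,"wz": 0,"gripper": 0.3},{"dx": 0,"dy": 0,"dz": 0.0015,"wx": 0,"wy": 0,"wz": 0,"gripper": 0.3},{"dx": 0,"dy": 0,"dz": 0.0015,"wx": 0,"wy": 0,"wz": 0,"gripper": 0.3}]}}

```text
time_s: 18.72
tcp_pos: [547.8, -367.8, 122.5]
orientation: [0.772, 0.635, 0.001, 0.0]
contact_force: [-1.6, 1.6, 4.0]
opening: 0.636
finger_force: 20.0
```

Contact was felt at z = 122.5, so I release and go up.

>>> {"op": "step_arm", "data": {"commands": [{"dx": 0,"dy": 0,"dz": 0,"wx": 0,"wy": 0,"wz": 0,"gripper": 0.68},{"dx": 0,"dy": 0,"dz": 0,"wx": 0,"wy": 0,"wz": 0,"gripper": 0.72},{"dx": 0,"dy": 0,"dz": 0,"wx": 0,"wy": 0,"wz": 0,"gripper": 0.8},{"dx": 0,"dy": 0,"dz": 0,"wx": 0,"wy": 0,"wz": 0,"gripper": 0.8},{"dx": 0,"dy": 0,"dz": -0.015,"wx": 0,"wy": 0,"wz": 0,"gripper": 0.8},{"dx": 0,"dy": 0,"dz": -0.045,"wx": 0,"wy": 0,"wz": 0,"gripper": 0.8},{"dx": 0,"dy": 0,"dz": -0.08,"wx": 0,"wy": 0,"wz": 0,"gripper": 0.8},{"dx": 0,"dy": 0,"dz": -0.11,"wx": 0,"wy": 0,"wz": 0,"gripper": 0.8},{"dx": 0,"dy": 0,"dz": -0.14,"wx": 0,"wy": 0,"wz": 0,"gripper": 0.8}]}}

```text
time_s: 19.47
tcp_pos: [547.5, -367.8, 263.4]
orientation: [0.772, 0.635, 0.0, 0.0]
contact_force: [0.5, -0.2, 0.6]
opening: 0.8
finger_force: 0.0
```

```bash
python3 -c "
from h import *
go(480,-120,260,tilted(0,.4))
print(W(Rk,cup(100,205)))"
```

```text
t 19.47 d [ 0.2302 -0.1139  0.0034] w [ 2.000e-02 -6.000e-02  5.599e+01] rows 6.160454182519255 7.820168297690055
[[490.17545228 359.69608905 209.92616908]]
```

>>> {"op": "step_arm", "data": {"commands": [{"dx": 0.026,"dy": -0.0127,"dz": 0,"wx": 0,"wy": 0,"wz": 6.2,"gripper": 0.8},{"dx": 0.051,"dy": -0.0253,"dz": 0,"wx": 0,"wy": 0,"wz": 12.4,"gripper": 0.8},{"dx": 0.077,"dy": -0.038,"dz": 0,"wx": 0,"wy": 0,"wz": 18.7,"gripper": 0.8},{"dx": 0.102,"dy": -0.0506,"dz": 0,"wx": 0,"wy": 0,"wz": 24.9,"gripper": 0.8},{"dx": 0.128,"dy": -0.0633,"dz": 0,"wx": 0,"wy": 0,"wz": 31.1,"gripper": 0.8},{"dx": 0.153,"dy": -0.076,"dz": 0,"wx": 0,"wy": 0,"wz": 37.3,"gripper": 0.8},{"dx": 0.179,"dy": -0.0887,"dz": 0,"wx": 0,"wy": 0,"wz": 43.5,"gripper": 0.8},{"dx": 0.204,"dy": -0.101,"dz": 0,"wx": 0,"wy": 0,"wz": 49.8,"gripper": 0.8},{"dx": 0.23,"dy": -0.114,"dz": 0,"wx": 0,"wy": 0,"wz": 56,"gripper": 0.8}]}}

```text
time_s: 20.22
tcp_pos: [479.4, -119.2, 261.8]
orientation: [0.981, 0.196, 0.0, -0.0]
contact_force: [0.8, 0.4, -0.1]
opening: 0.801
finger_force: 0.0
```

```bash
python3 -c "
from h import *
go(482,120,250,tilted(18))
go(*W(Rk,cup(100,205))[0],tilted())"
```

```text
t 20.22 d [ 0.0942 -0.2198  0.012 ] w [-2.5  17.84 15.57] rows 5.742402401242062 3.3254241295951723
t 20.22 d [ 0.1938 -0.438   0.0522] w [-4.83 34.73 15.21] rows 11.553245883948206 5.33753997117797
```

>>> {"op": "step_arm", "data": {"commands": [{"dx": 0.0157,"dy": -0.0366,"dz": 0.002,"wx": -0.4,"wy": 3,"wz": 2.6,"gripper": 0.8},{"dx": 0.0314,"dy": -0.0733,"dz": 0.004,"wx": -0.8,"wy": 5.9,"wz": 5.2,"gripper": 0.8},{"dx": 0.0471,"dy": -0.11,"dz": 0.006,"wx": -1.25,"wy": 8.9,"wz": 7.8,"gripper": 0.8},{"dx": 0.0628,"dy": -0.1465,"dz": 0.008,"wx": -1.7,"wy": 11.9,"wz": 10.4,"gripper": 0.8},{"dx": 0.0785,"dy": -0.183,"dz": 0.01,"wx": -2.1,"wy": 14.9,"wz": 13,"gripper": 0.8},{"dx": 0.0942,"dy": -0.22,"dz": 0.012,"wx": -2.5,"wy": 17.8,"wz": 15.6,"gripper": 0.8}]}}

```text
time_s: 20.72
tcp_pos: [480.8, 120.5, 250.5]
orientation: [0.986, 0.06, 0.158, -0.01]
contact_force: [0.2, -0.0, 0.5]
opening: 0.801
finger_force: 0.0
```

```bash
python3 -c "
from h import *
go(*W(Rk,cup(100,205))[0],tilted())"
```

```text
t 20.72 d [ 0.0238 -0.2362  0.051 ] w [-0.14 16.82  0.08] rows 5.821590839180748 2.3492256507286906
```

>>> {"op": "step_arm", "data": {"commands": [{"dx": 0.004,"dy": -0.038,"dz": 0.004,"wx": 0,"wy": 2.5,"wz": 0,"gripper": 0.8},{"dx": 0.008,"dy": -0.076,"dz": 0.01,"wx": 0,"wy": 5,"wz": 0,"gripper": 0.8},{"dx": 0.012,"dy": -0.114,"dz": 0.02,"wx": 0,"wy": 8,"wz": 0,"gripper": 0.8},{"dx": 0.016,"dy": -0.152,"dz": 0.03,"wx": 0,"wy": 11,"wz": 0,"gripper": 0.8},{"dx": 0.02,"dy": -0.19,"dz": 0.04,"wx": 0,"wy": 14,"wz": 0,"gripper": 0.8},{"dx": 0.024,"dy": -0.22,"dz": 0.051,"wx": 0,"wy": 16.8,"wz": 0,"gripper": 0.8},{"dx": 0.024,"dy": -0.236,"dz": 0.051,"wx": 0,"wy": 16.8,"wz": 0,"gripper": 0.8},{"dx": 0.024,"dy": -0.236,"dz": 0.051,"wx": 0,"wy": 16.8,"wz": 0,"gripper": 0.8},{"dx": 0.024,"dy": -0.236,"dz": 0.051,"wx": 0,"wy": 16.8,"wz": 0,"gripper": 0.8},{"dx": 0.024,"dy": -0.236,"dz": 0.051,"wx": 0,"wy": 16.8,"wz": 0,"gripper": 0.8}]}}

```text
time_s: 21.55
tcp_pos: [490.2, 357.5, 209.6]
orientation: [0.952, 0.06, 0.298, -0.019]
contact_force: [0.6, -0.7, 0.7]
opening: 0.799
finger_force: 0.0
```

```bash
python3 -c "
from h import *
go(*W(Rk,cup(100,70))[0],tilted())
c=cam('wrist');im=np.ascontiguousarray(c['pixels'][:,:,::-1])
for h in(86,100):
  cv2.polylines(im,[proj(c,W(Rk,[cup(100,h,28,a) for a in np.linspace(0,6.28,40)])).astype(int)],1,(0,255,0),1)
a=cam('scene');b=cam('side')
z=lambda c,x,y,w,h,W_,H_:cv2.resize(np.ascontiguousarray(c['pixels'][y:y+h,x:x+w,::-1]),(W_,H_),interpolation=cv2.INTER_CUBIC)
cv2.imwrite('pics/m4.png',np.hstack([cv2.resize(im[100:350,130:510],(480,316)),np.vstack([z(a,130,165,120,85,320,227),z(b,310,90,100,90,320,280)])[:316]]))"
```

```text
t 21.55 d [ 0.0009 -0.0018  0.1349] w [-0.16  0.22  0.22] rows 3.2354895498602563 0.04965019594113338
```

View pics/m4.png

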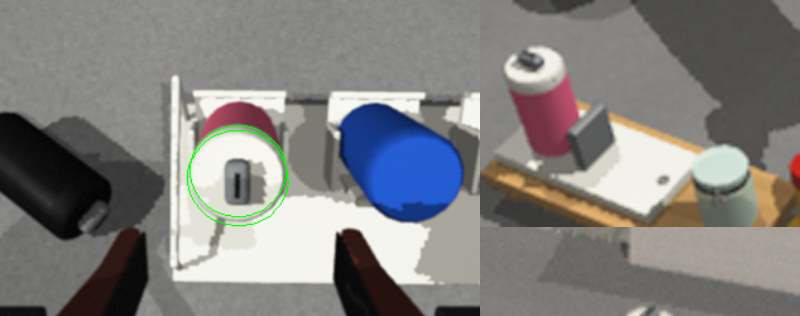

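The first cup stands upright on the plate at (545,100) of the composite. The second pink cup's lid at (238,178) is about 3 px above my outline, so I approach with a small +x shift.

>>> {"op": "step_arm", "data": {"commands": [{"dx": 0.002,"dy": -0.001,"dz": 0.03,"wx": 0,"wy": 0,"wz": 0,"gripper": 0.78},{"dx": 0.002,"dy": -0.001,"dz": 0.06,"wx": 0,"wy": 0,"wz": 0,"gripper": 0.78},{"dx": 0.002,"dy": -0.001,"dz": 0.07,"wx": 0,"wy": 0,"wz": 0,"gripper": 0.78},{"dx": 0.002,"dy": -0.001,"dz": 0.07,"wx": 0,"wy": 0,"wz": 0,"gripper": 0.78},{"dx": 0.002,"dy": -0.001,"dz": 0.07,"wx": 0,"wy": 0,"wz": 0,"gripper": 0.78},{"dx": 0.002,"dy": -0.001,"dz": 0.07,"wx": 0,"wy": 0,"wz": 0,"gripper": 0.78}]}}

```text
time_s: 22.2
tcp_pos: [531.2, 364.3, 154.7]
orientation: [0.952, 0.059, 0.299, -0.019]
contact_force: [-0.3, 0.5, 0.0]
opening: 0.777
finger_force: 0.0
```

```bash
python3 -c "
from h import *
go(*W(Rk,cup(100,70))[0],tilted())"
```

```text
t 22.2 d [-0.002  -0.0001  0.0661] w [-0.22  0.13  0.19] rows 1.585849078085353 0.04466058100106093
```

>>> {"op": "step_arm", "data": {"commands": [{"dx": 0,"dy": 0,"dz": 0.02,"wx": 0,"wy": 0,"wz": 0,"gripper": 0.78},{"dx": 0,"dy": 0,"dz": 0.045,"wx": 0,"wy": 0,"wz": 0,"gripper": 0.78},{"dx": 0,"dy": 0,"dz": 0.066,"wx": 0,"wy": 0,"wz": 0,"gripper": 0.78},{"dx": 0,"dy": 0,"dz": 0.066,"wx": 0,"wy": 0,"wz": 0,"gripper": 0.78},{"dx": 0,"dy": 0,"dz": 0.066,"wx": 0,"wy": 0,"wz": 0,"gripper": 0.78},{"dx": 0,"dy": 0,"dz": 0.066,"wx": 0,"wy": 0,"wz": 0,"gripper": 0.78},{"dx": 0,"dy": 0,"dz": 0.066,"wx": 0,"wy": 0,"wz": 0,"gripper": 0.78}]}}

```text
time_s: 22.78
tcp_pos: [568.5, 369.7, 101.3]
orientation: [0.952, 0.06, 0.299, -0.02]
contact_force: [-0.3, -0.3, -0.9]
opening: 0.776
finger_force: 0.0
```

>>> {"op": "step_arm", "data": {"commands": [{"dx": 0,"dy": 0,"dz": 0,"wx": 0,"wy": 0,"wz": 0,"gripper": 0.7},{"dx": 0,"dy": 0,"dz": 0,"wx": 0,"wy": 0,"wz": 0,"gripper": 0.5},{"dx": 0,"dy": 0,"dz": 0,"wx": 0,"wy": 0,"wz": 0,"gripper": 0.3},{"dx": 0,"dy": 0,"dz": 0,"wx": 0,"wy": 0,"wz": 0,"gripper": 0.3},{"dx": 0,"dy": 0,"dz": 0,"wx": 0,"wy": 0,"wz": 0,"gripper": 0.3},{"dx": 0,"dy": 0,"dz": 0,"wx": 0,"wy": 0,"wz": 0,"gripper": 0.3}], "squeeze": 15}}

```text
time_s: 23.28
tcp_pos: [568.6, 369.3, 99.8]
orientation: [0.952, 0.06, 0.299, -0.019]
contact_force: [-2.7, -0.7, 5.7]
opening: 0.635
finger_force: 15.0
```

```bash
python3 -c "
from h import *
go(*W(Rk,cup(100,70))[0],tilted())"
```

```text
t 23.28 d [-0.0016  0.0002 -0.0005] w [-0.23  0.15  0.22] rows 0.04036021763704592 0.049118794891816316
```

>>> {"op": "step_arm", "data": {"commands": [{"dx": 0,"dy": 0,"dz": -0.005,"wx": 0,"wy": 0,"wz": 0,"gripper": 0.3},{"dx": 0,"dy": 0,"dz": -0.015,"wx": 0,"wy": 0,"wz": 0,"gripper": 0.3},{"dx": 0,"dy": 0,"dz": -0.03,"wx": 0,"wy": 0,"wz": 0,"gripper": 0.3},{"dx": 0,"dy": 0,"dz": -0.05,"wx": 0,"wy": 0,"wz": 0,"gripper": 0.3},{"dx": 0,"dy": 0,"dz": -0.07,"wx": 0,"wy": 0,"wz": 0,"gripper": 0.3},{"dx": 0,"dy": 0,"dz": -0.09,"wx": 0,"wy": 0,"wz": 0,"gripper": 0.3},{"dx": 0,"dy": 0,"dz": -0.1,"wx": 0,"wy": 0,"wz": 0,"gripper": 0.3},{"dx": 0,"dy": 0,"dz": -0.1,"wx": 0,"wy": 0,"wz": 0,"gripper": 0.3},{"dx": 0,"dy": 0,"dz": -0.1,"wx": 0,"wy": 0,"wz": 0,"gripper": 0.3}], "squeeze": 20}}

```text
time_s: 24.03
tcp_pos: [511.5, 361.9, 180.5]
orientation: [0.952, 0.06, 0.298, -0.019]
contact_force: [-0.8, 0.8, -0.8]
opening: 0.634
finger_force: 20.0
```

```bash
python3 -c "
from h import *
go(490,350,270,tilted(0))"
```

```text
t 24.03 d [ 0.0323  0.0091 -0.0866] w [ -0.12 -34.75   0.31] rows 2.2264578858085398 4.853466564757616
```

>>> {"op": "step_arm", "data": {"commands": [{"dx": 0.004,"dy": 0.001,"dz": -0.02,"wx": 0,"wy": -3,"wz": 0,"gripper": 0.3},{"dx": 0.01,"dy": 0.003,"dz": -0.045,"wx": 0,"wy": -9,"wz": 0,"gripper": 0.3},{"dx": 0.02,"dy": 0.005,"dz": -0.07,"wx": 0,"wy": -16,"wz": 0,"gripper": 0.3},{"dx": 0.028,"dy": 0.007,"dz": -0.086,"wx": 0,"wy": -23,"wz": 0,"gripper": 0.3},{"dx": 0.032,"dy": 0.009,"dz": -0.086,"wx": 0,"wy": -29,"wz": 0,"gripper": 0.3},{"dx": 0.032,"dy": 0.009,"dz": -0.086,"wx": 0,"wy": -34.7,"wz": 0,"gripper": 0.3},{"dx": 0.032,"dy": 0.009,"dz": -0.086,"wx": 0,"wy": -34.7,"wz": 0,"gripper": 0.3}]}}

```text
time_s: 24.62
tcp_pos: [493.1, 349.2, 264.1]
orientation: [0.998, 0.061, -0.005, 0.002]
contact_force: [1.0, -0.4, -2.4]
opening: 0.636
finger_force: 20.0
```

```bash
python3 -c "
from h import *
go(470,-60,265,down(.62))"
```

```text
t 24.62 d [-0.0727  0.4034  0.0012] w [  0.06   0.58 -28.54] rows 9.829117616131864 3.986971977483833
```

>>> {"op": "step_arm", "data": {"commands": [{"dx": -0.0062,"dy": 0.0345,"dz": 0,"wx": 0,"wy": 0.5,"wz": -2.4,"gripper": 0.3},{"dx": -0.0124,"dy": 0.069,"dz": 0,"wx": 0,"wy": 0.5,"wz": -4.8,"gripper": 0.3},{"dx": -0.0186,"dy": 0.1035,"dz": 0,"wx": 0,"wy": 0.5,"wz": -7.2,"gripper": 0.3},{"dx": -0.0248,"dy": 0.138,"dz": 0,"wx": 0,"wy": 0.5,"wz": -9.6,"gripper": 0.3},{"dx": -0.031,"dy": 0.1725,"dz": 0,"wx": 0,"wy": 0.5,"wz": -12,"gripper": 0.3},{"dx": -0.0372,"dy": 0.207,"dz": 0,"wx": 0,"wy": 0.5,"wz": -14.4,"gripper": 0.3},{"dx": -0.0434,"dy": 0.2415,"dz": 0,"wx": 0,"wy": 0.5,"wz": -16.8,"gripper": 0.3},{"dx": -0.0496,"dy": 0.276,"dz": 0,"wx": 0,"wy": 0.5,"wz": -19.2,"gripper": 0.3},{"dx": -0.0558,"dy": 0.3105,"dz": 0,"wx": 0,"wy": 0.5,"wz": -21.6,"gripper": 0.3},{"dx": -0.062,"dy": 0.345,"dz": 0,"wx": 0,"wy": 0.5,"wz": -24,"gripper": 0.3}]}}

```text
time_s: 25.45
tcp_pos: [471.1, -1.6, 267.7]
orientation: [0.963, 0.27, 0.005, 0.0]
contact_force: [0.6, -0.1, -1.7]
opening: 0.633
finger_force: 20.0
```

```bash
python3 -c "
from h import *
go(567.8,-265.6,265,down(1.3794))"
```

```text
t 25.45 d [-0.0546  0.2758  0.0032] w [  0.41  -0.41 -47.74] rows 6.741658830615966 6.667467388122522
```

>>> {"op": "step_arm", "data": {"commands": [{"dx": -0.0068,"dy": 0.0345,"dz": 0,"wx": 0.05,"wy": 0,"wz": -6,"gripper": 0.3},{"dx": -0.0136,"dy": 0.069,"dz": 0,"wx": 0.1,"wy": -0.1,"wz": -12,"gripper": 0.3},{"dx": -0.0205,"dy": 0.1034,"dz": 0,"wx": 0.1,"wy": -0.1,"wz": -17.9,"gripper": 0.3},{"dx": -0.0273,"dy": 0.138,"dz": 0,"wx": 0.2,"wy": -0.2,"wz": -23.9,"gripper": 0.3},{"dx": -0.034,"dy": 0.1724,"dz": 0,"wx": 0.2,"wy": -0.2,"wz": -29.8,"gripper": 0.3},{"dx": -0.041,"dy": 0.207,"dz": 0,"wx": 0.2,"wy": -0.2,"wz": -35.8,"gripper": 0.3},{"dx": -0.048,"dy": 0.2413,"dz": 0,"wx": 0.2,"wy": -0.2,"wz": -41.8,"gripper": 0.3},{"dx": -0.0546,"dy": 0.2758,"dz": 0,"wx": 0.2,"wy": -0.2,"wz": -47.7,"gripper": 0.3},{"dx": -0.0546,"dy": 0.2758,"dz": 0,"wx": 0.2,"wy": -0.2,"wz": -47.7,"gripper": 0.3},{"dx": -0.0546,"dy": 0.2758,"dz": 0,"wx": 0.2,"wy": -0.2,"wz": -47.7,"gripper": 0.3}]}}

```text
time_s: 26.28
tcp_pos: [567.6, -265.6, 266.1]
orientation: [0.773, 0.634, 0.001, -0.001]
contact_force: [-0.0, 0.0, -0.8]
opening: 0.641
finger_force: 20.0
```

>>> {"op": "step_arm", "data": {"commands": [{"dx": 0,"dy": 0,"dz": 0,"wx": 0,"wy": 0,"wz": 0,"gripper": 0.3},{"dx": 0,"dy": 0,"dz": 0,"wx": 0,"wy": 0,"wz": 0,"gripper": 0.3},{"dx": 0,"dy": 0,"dz": 0,"wx": 0,"wy": 0,"wz": 0,"gripper": 0.3},{"dx": 0,"dy": 0,"dz": 0,"wx": 0,"wy": 0,"wz": 0,"gripper": 0.3}]}}

```text
time_s: 26.62
tcp_pos: [567.9, -263.2, 270.3]
orientation: [0.772, 0.636, 0.003, 0.001]
contact_force: [-0.1, -1.0, -0.7]
opening: 0.635
finger_force: 20.0
```

```bash
python3 -c "
from h import *
go(567.8,-265.6,127,down(1.3794))"
```

```text
t 26.62 d [-0.0028 -0.0004  0.1433] w [ 0.31 -0.14 -0.1 ] rows 3.4374968990874675 0.04887202362077102
```

>>> {"op": "step_arm", "data": {"commands": [{"dx": -0.003,"dy": 0,"dz": 0.03,"wx": 0.2,"wy": 0,"wz": 0,"gripper": 0.3},{"dx": -0.003,"dy": 0,"dz": 0.06,"wx": 0.2,"wy": 0,"wz": 0,"gripper": 0.3},{"dx": -0.003,"dy": 0,"dz": 0.09,"wx": 0.2,"wy": 0,"wz": 0,"gripper": 0.3},{"dx": -0.003,"dy": 0,"dz": 0.115,"wx": 0.2,"wy": 0,"wz": 0,"gripper": 0.3},{"dx": -0.003,"dy": 0,"dz": 0.13,"wx": 0.2,"wy": 0,"wz": 0,"gripper": 0.3},{"dx": -0.003,"dy": 0,"dz": 0.138,"wx": 0.2,"wy": 0,"wz": 0,"gripper": 0.3},{"dx": -0.003,"dy": 0,"dz": 0.138,"wx": 0.2,"wy": 0,"wz": 0,"gripper": 0.3},{"dx": -0.003,"dy": 0,"dz": 0.138,"wx": 0.2,"wy": 0,"wz": 0,"gripper": 0.3},{"dx": -0.003,"dy": 0,"dz": 0.138,"wx": 0.2,"wy": 0,"wz": 0,"gripper": 0.3},{"dx": -0.003,"dy": 0,"dz": 0.138,"wx": 0.2,"wy": 0,"wz": 0,"gripper": 0.3}]}}

```text
time_s: 27.45
tcp_pos: [568.7, -267.2, 133.7]
orientation: [0.772, 0.635, 0.002, 0.001]
contact_force: [-0.1, -0.1, -1.2]
opening: 0.637
finger_force: 20.0
```

>>> {"op": "step_arm", "data": {"commands": [{"dx": 0,"dy": 0,"dz": 0,"wx": 0,"wy": 0,"wz": 0,"gripper": 0.3},{"dx": 0,"dy": 0,"dz": 0,"wx": 0,"wy": 0,"wz": 0,"gripper": 0.3},{"dx": 0,"dy": 0,"dz": 0,"wx": 0,"wy": 0,"wz": 0,"gripper": 0.3}]}}

```text
time_s: 27.7
tcp_pos: [568.2, -267.0, 132.0]
orientation: [0.772, 0.635, 0.001, -0.0]
contact_force: [0.2, -0.0, -0.9]
opening: 0.639
finger_force: 20.0
```

>>> {"op": "step_arm", "data": {"commands": [{"dx": 0.001,"dy": 0,"dz": 0.002,"wx": 0,"wy": 0,"wz": 0,"gripper": 0.3},{"dx": 0.001,"dy": 0,"dz": 0.004,"wx": 0,"wy": 0,"wz": 0,"gripper": 0.3},{"dx": 0.001,"dy": 0,"dz": 0.006,"wx": 0,"wy": 0,"wz": 0,"gripper": 0.3},{"dx": 0.001,"dy": 0,"dz": 0.007,"wx": 0,"wy": 0,"wz": 0,"gripper": 0.3},{"dx": 0.001,"dy": 0,"dz": 0.008,"wx": 0,"wy": 0,"wz": 0,"gripper": 0.3},{"dx": 0.001,"dy": 0,"dz": 0.008,"wx": 0,"wy": 0,"wz": 0,"gripper": 0.3},{"dx": 0.001,"dy": 0,"dz": 0.008,"wx": 0,"wy": 0,"wz": 0,"gripper": 0.3}]}}

```text
time_s: 28.28
tcp_pos: [568.2, -265.9, 123.5]
orientation: [0.772, 0.635, 0.001, -0.001]
contact_force: [0.3, 1.2, -0.9]
opening: 0.636
finger_force: 20.0
```

>>> {"op": "step_arm", "data": {"commands": [{"dx": 0,"dy": 0,"dz": 0.001,"wx": 0,"wy": 0,"wz": 0,"gripper": 0.3},{"dx": 0,"dy": 0,"dz": 0.0015,"wx": 0,"wy": 0,"wz": 0,"gripper": 0.3},{"dx": 0,"dy": 0,"dz": 0.0015,"wx": 0,"wy": 0,"wz": 0,"gripper": 0.3},{"dx": 0,"dy": 0,"dz": 0.0015,"wx": 0,"wy": 0,"wz": 0,"gripper": 0.3}]}}

```text
time_s: 28.62
tcp_pos: [568.2, -265.9, 123.3]
orientation: [0.772, 0.635, 0.001, -0.0]
contact_force: [-1.7, 1.9, 5.2]
opening: 0.639
finger_force: 20.0
```

Contact again, so I release and rise.

>>> {"op": "step_arm", "data": {"commands": [{"dx": 0,"dy": 0,"dz": 0,"wx": 0,"wy": 0,"wz": 0,"gripper": 0.68},{"dx": 0,"dy": 0,"dz": 0,"wx": 0,"wy": 0,"wz": 0,"gripper": 0.72},{"dx": 0,"dy": 0,"dz": 0,"wx": 0,"wy": 0,"wz": 0,"gripper": 0.8},{"dx": 0,"dy": 0,"dz": 0,"wx": 0,"wy": 0,"wz": 0,"gripper": 0.8},{"dx": 0,"dy": 0,"dz": -0.015,"wx": 0,"wy": 0,"wz": 0,"gripper": 0.8},{"dx": 0,"dy": 0,"dz": -0.045,"wx": 0,"wy": 0,"wz": 0,"gripper": 0.8},{"dx": 0,"dy": 0,"dz": -0.08,"wx": 0,"wy": 0,"wz": 0,"gripper": 0.8},{"dx": 0,"dy": 0,"dz": -0.11,"wx": 0,"wy": 0,"wz": 0,"gripper": 0.8},{"dx": 0,"dy": 0,"dz": -0.14,"wx": 0,"wy": 0,"wz": 0,"gripper": 0.8},{"dx": 0,"dy": 0,"dz": -0.14,"wx": 0,"wy": 0,"wz": 0,"gripper": 0.8}]}}

```text
time_s: 29.45
tcp_pos: [569.3, -267.0, 270.0]
orientation: [0.772, 0.635, 0.003, 0.004]
contact_force: [0.3, -0.3, 1.2]
opening: 0.8
finger_force: 0.0
```

```bash
python3 -c "
from h import *
a=cam('scene');b=cam('side')
z=lambda c,x,y,w,h,W_,H_:cv2.resize(np.ascontiguousarray(c['pixels'][y:y+h,x:x+w,::-1]),(W_,H_),interpolation=cv2.INTER_CUBIC)
cv2.imwrite('pics/m5.png',np.hstack([z(a,110,150,320,200,480,300),z(b,290,60,120,112,320,300)]))"
```

```text
(no output)
```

View pics/m5.png

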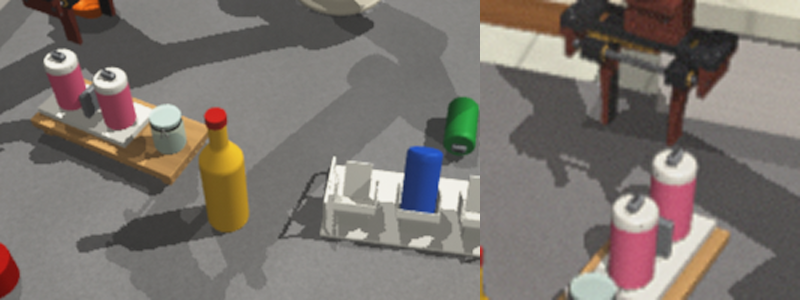

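Both cups stand upright, one on each side of the handle (composite (65,80) and (112,98)), on the flush plate. The jar, bottle and beaker are unmoved and the gripper is clear, so I hand in.

```bash
python3 -c "
from rig import *
print(finish_job())"
```

```text
the job is handed in; nothing more can be done
None
```

The stand is flush on both pins and both pink cups stand upright on it, one on each side of the handle. The beaker, jar and bottle are where they were. I handed the job in at about 29.5 s on the robot's clock; no verdict came back, so this rests on the final camera pictures.

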